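# Gauge the depth of a forming die

### The arm

A 6-joint arm with a two-finger parallel gripper is mounted at the origin on the work surface. World frame = base frame: x ahead of the robot, y to its left, z up, the work surface at z = 0. Lengths are in m, angles in degrees, forces in N, time in s.
With the tool pointing down it reaches from about 0.4 to 0.825 m from the base axis. Payload 7 kg.
Tool frame: the origin (TCP) lies between the finger pads; the fingertips stand 11 mm ahead of it and the grasp point (between the pads) lies 8 mm behind it (r.tcp_to_tips is the distance from the TCP to the fingertips, in m); x points along the fingers, y is the direction in which the jaws open and shut, and the axes are right-handed (so a half turn about x gives the same grasp; the last joint's range is limited). The gripper opens to 88 mm and grips with 3 to 60 N. Pads are 19 mm wide; open, the fingers measure 130 mm over their backs; the gripper's body (78 mm by 193 mm) begins 47 mm behind the grasp point.
Start: joints at [81.939, 20.546, 0.682, 0, -70.136, -16.507], TCP at [0.281, 0.614, 0.238] pointing down, gripper open.
Joint ranges: [-176.03, 176.03], [-82.01, 121.73], [-58.28, 71.71], [-173.87, 95.51], [-174.79, -0.11], [-173.66, 173.66]. Speed limits (degrees/s): [136.94, 136.94, 172.46, 180, 180, 180].

### API

Orientations are given as [roll, pitch, yaw] about the fixed x, y, z axes, in that order (R = Rz(yaw) Ry(pitch) Rx(roll)).
In Python, from plant import r gives the robot as it stands.
- The arm moves only by the tool arm_command, never from a script. Its argument "plan" is a list of rows, each an object of numbers: "dx", "dy", "dz": the shift along the tool's x, y, z each as a share of 0.02 m, from -1 to 1; "wx", "wy", "wz": the turn, a rotation vector about the tool's x, y, z each as a share of 0.08 rad, from -1 to 1. In form: [{"dx": .., "dy": .., "dz": .., "wx": .., "wy": .., "wz": ..}, ...]. A call has 1 to 20 rows; each row shifts and turns the pose as measured when the row begins, along the tool's axes as they then stand; what a row does not reach is not made up. A row lasts 1/12 s, in which the tool goes at most 41.7 mm and 7.16 degrees, less where a joint would pass 70% of its speed; a pose out of reach is approached as far as the arm can. A call with a number of a shift or a turn outside -1 to 1 is refused whole. A call with a gripper value outside its range is refused whole. "fingers" is the closure, from -1 (fully open) to 1 (shut), so that 0 is half open, set as the call begins (left out, the last holds). The fingers move at their own pace and stop on an object; "force" is the grip in N (left out, the last holds). Time passes only in rows, so rows that do not move let the fingers close. It gives the time, the measured TCP pose, the force and the opening at its end, in the units of the state.
- r.get_state(): the state, without advancing time (a new reading comes with each control period).
- r.capture(name): name is "side" or "top" or "wrist"; returns (picture, depth): 480x640x3 uint8, red, green, blue; 480x640 float32, m along the optical axis (not along the pixel's ray), 0 where there is no reading.
- r.camera_model(name): a dict with "vertical_fov" (degrees; the focal length in pixels is half the picture's height over the tangent of half this angle, whatever the lens; pixels are square), "cx", "cy" (the principal point, pixels), "R" (3x3) and "t" (3): a world point X has camera coordinates R X + t. Camera axes: x right, y down, z forward; pixel columns grow to the right and rows downward; lengths in m; the calibration is good to about 2 mm. A picture is of the moment at which its call begins: read the wrist's pose just before it. camera_model takes no time and is no camera call; for the wrist camera it gives the pose at the moment of the call.
- r.close_job(): hands the job in, once; it reports no verdict.
Trained networks look in the newest picture that a camera, given by its name, has taken for a name from the list of things; names that differ only in an ending like _2 or _b are one class to them, and where a whole thing is asked for, a point or a joint stands for the part that bears it (a point fixed in the world has none). Each returns a list of dicts, best first, with "score" (0 to 1); they miss things now and then, are a little off and sometimes report something else, mostly with a low value. They report only what shows in the picture. A call takes as long as a camera call. They do not tell look-alikes from the thing itself.
- r.cut_out(camera, query): "mask" (480x640 bool, what is visible of it) and "bbox" ([left, top, width, height] in pixels, round what is visible of it).
- r.spot_point(camera, query): "centre" ([column, row] in pixels: a listed point, or the origin of a listed thing).
The state is a dict: "time_s": time; "joints": joint angles; "qd": joint speeds; "joint_torque": joint torques, N m; "tcp_pos": TCP position; "eef_rot": TCP orientation; "contact_force": force on the tool from outside, world axes, zero at the start; "moment": the same for the moment, N m; "gripper_width": finger opening in m.
Only numpy, scipy, OpenCV 4.12 (cv2) and the standard library are available. Lean on these libraries where they do the work, as an engineer would, in place of code of your own. Each camera call takes 0.05 s, during which the arm holds its last target.

### The job

Lift the aluminium casting out of the open die by its boss and stand it upright in the blue tray. Then take the gauge rod from its cradle by the yellow handle, push it down the die's slanting brass guide tube until the red collar stops against the tube's mouth, pause there for a moment and draw it out again. Finish still holding the rod, lifted and still, level, with its tip 3 to 15 cm above the middle of the white reading pad and the rod touching nothing else; do not drop the casting or the rod, and leave the jar, washer and wrench alone.

Things in the scene. Friction and masses are not known exactly. Their poses are not given: they have to be found in the camera images.
- die: Fixed steel die. Origin: pocket's centre in plan, at bench level; z up; x: level, from pocket to tube, roughly away from the robot. Base x -65 to 129, y +-65, 30 mm thick. Block x -65 to 61, y +-65, top at z 56, with a square pocket 66 x 66 mm open at the top, floor at z 30; its +x wall has a 34 mm wide notch for the rod. A green post carries the tube.
- tube: Brass guide tube fixed to the die: outside 24 mm, bore 15 mm, 45 mm long. Origin: centre of its upper mouth, at (101, 0, 95) mm in the die's frame. z: the bore's axis pointing out of the mouth, away from the pocket and 30 degrees above level. The rod goes in along -z; the collar stops on the rim. With the casting in the die the rod is blocked before the collar seats.
- casting: Loose aluminium casting, 0.2 to 0.3 kg: foot 60 x 60 x 14 mm, on its middle a round boss of 28 mm diameter up to z 66. Origin: centre of the underside, z up. Starts upright in the die's pocket, square to it, 3 mm play all round, the boss 40 mm above the die's top. Grip the boss from above about z 50; closing along the die's y keeps the fingers clear of the tube.
- tray: Fixed blue open tray, 120 x 120 mm, 30 mm high, walls and floor 5 mm. Origin: centre of the underside, z up. The tray and the reading pad may change places.
- pad: Fixed reading pad: black square 100 x 100 mm with a white face, top at 20 mm. Origin: centre of the underside, z up.
- rod: Loose gauge rod, about 0.2 kg. Origin: on the axis, at the collar's stop face; x: along the axis from tip to handle. Steel shaft 9 mm thick, x -110 (tapered tip) to 0; red collar 30 mm diameter, x 0 to 8; yellow handle 18 x 18 mm, x 8 to 108. Mass centre x 32. Starts level in the cradle, axis 50 mm above the bench, tip towards the robot. Grip across y at about x 48.
- rod_tip (a point): The tip of the gauge rod, on its axis, 110 mm from the collar's stop face.
- cradle: Fixed rod cradle. Origin: on the underside, z up. Base x -90 to 120, 70 mm wide, 10 mm thick. Two grey forks, 40 mm wide, open at the top: at x -70 (14 mm thick, 58 mm high) under the shaft and at x 98 (12 mm thick, 53 mm high) under the handle's end. The rod lies along its x, rod origin within 5 mm of x 0, and lifts straight up.
- jar: Bystander: amber jar, 52 mm diameter, 75 mm high. Origin: centre of the underside.
- washer: Bystander: thick steel washer lying flat, 52 mm diameter, 14 mm high. Origin: centre of the underside.
- wrench: Bystander: wrench 150 mm long lying on the bench. Origin: its middle, at the underside; its length runs along x.
Things that resemble listed ones, but are neither listed nor needed, are in the scene too. What is meant by the casting is not turquoise, and is the larger of those in its own colour. There is more than one size of the rod; the job needs the middle-sized.

How it is judged:
By the outcome, as a careful person would: the job done as asked, in the order asked, and still so for the second after the job is handed in, while the arm keeps its last pose, push and grip.
It also fails if it takes over 61 s, if anything falls off the work surface, if the arm or the gripper's body presses on something with over 40 N, if the wrist force passes 120 N, or if a joint passes its speed limit or range.

## Working session

There is one attempt and no reset: what is moved stays moved. The work goes in short steps, Python scripts to look and compute and a tool call to move; the robot and the scene stay as the last step left them, time stands still between calls to the robot, and variables do not carry over. Pictures are saved under pics/ and viewed, and the job is handed in when it is done.

Besides the shell and the picture viewer there is one more tool, called after "Emit:" as name(argument=value, ...), one argument or row to a line, values as JSON. arm_command: Moves the arm, as the interface text tells. Shift numbers are shares of 0.02 m and turn numbers shares of 0.08 rad, none past 1 either way. Its arguments: {"type":"object","properties":{"plan":{"type":"array","items":{"type":"object","properties":{"dx":{"type":"number"},"dy":{"type":"number"},"dz":{"type":"number"},"wx":{"type":"number"},"wy":{"type":"number"},"wz":{"type":"number"}}}},"fingers":{"type":"number"},"force":{"type":"number"}},"required":["plan"]}

```bash
ls; mkdir -p pics; cat > h.py <<'E'
import numpy as np, cv2
from scipy.spatial.transform import Rotation as Ro
from plant import r
def cam(n):
    m=r.camera_model(n); f=240/np.tan(np.radians(m["vertical_fov"])/2)
    return f,m["cx"],m["cy"],np.array(m["R"]),np.array(m["t"])
def save(n,im): cv2.imwrite(f"pics/{n}.png",cv2.cvtColor(im,cv2.COLOR_RGB2BGR))
def world(n,d,M=None):
    f,cx,cy,R,t=M or cam(n)
    v,u=np.mgrid[0:480,0:640]
    P=np.stack([(u-cx)/f*d,(v-cy)/f*d,d],-1)
    return (P-t)@R
def ray(n,u,v,z,M=None):
    f,cx,cy,R,t=M or cam(n)
    c=-R.T@t; d=R.T@np.array([(u-cx)/f,(v-cy)/f,1]); return c+d*(z-c[2])/d[2]
def proj(n,X,M=None):
    f,cx,cy,R,t=M or cam(n)
    p=np.asarray(X)@R.T+t; return np.stack([f*p[...,0]/p[...,2]+cx,f*p[...,1]/p[...,2]+cy],-1)
E
python3 - <<'E'
from h import *
for n in ("top","side","wrist"):
    M=cam(n); im,d=r.capture(n); save(n+"0",im); np.savez("pics/"+n+"0.npz",im=im,d=d,f=M[0],cx=M[1],cy=M[2],R=M[3],t=M[4])
    print(n,M[0],-M[3].T@M[4],(d>0).mean(), r.camera_model(n).keys())
print(r.get_state())
E
```

```text
pics
top 624.1811295065964 [ 0.43085536 -0.1443451   1.55639921] 0.9960514322916667 dict_keys(['vertical_fov', 'cx', 'cy', 'R', 't'])
side 600.308954767151 [0.05724957 0.56050735 1.16698748] 0.996259765625 dict_keys(['vertical_fov', 'cx', 'cy', 'R', 't'])
wrist 411.16301579797755 [0.34656124 0.58283449 0.38250678] 0.9957454427083333 dict_keys(['vertical_fov', 'cx', 'cy', 'R', 't'])
{'time_s': 0.15, 'joints': array([ 8.19384904e+01,  2.05803213e+01,  6.47636594e-01, -1.38550643e-02,
       -7.01376113e+01, -1.65056209e+01]), 'qd': array([-0.03855942, -0.14824761,  0.13929555,  0.01031597,  0.02293679,
        0.07329059]), 'joint_torque': array([-1.01490332e-03, -5.83275604e+01,  2.93290901e+01,  7.00118870e+00,
        8.74483609e-03, -1.04776962e-04]), 'tcp_pos': array([0.28053174, 0.61355831, 0.23687316]), 'eef_rot': array([  96.00846819,   89.92850704, -108.56337773]), 'contact_force': array([0.74128391, 0.04298564, 0.13633712]), 'moment': array([0.00402676, 0.02187396, 0.00839453]), 'gripper_width': 0.08816768666123201}
```

View pics/top0.png

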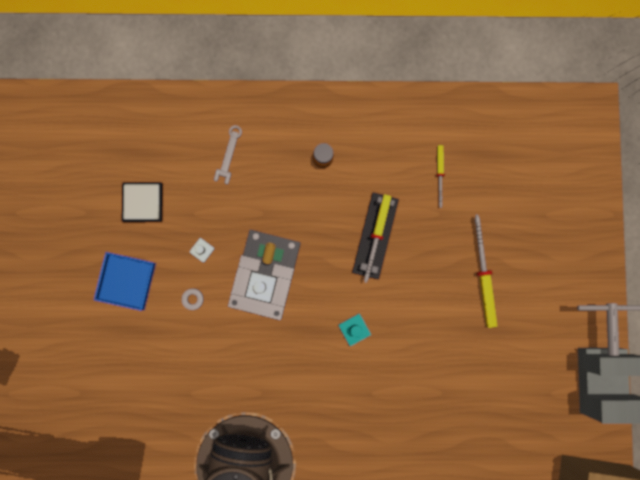

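View pics/side0.png

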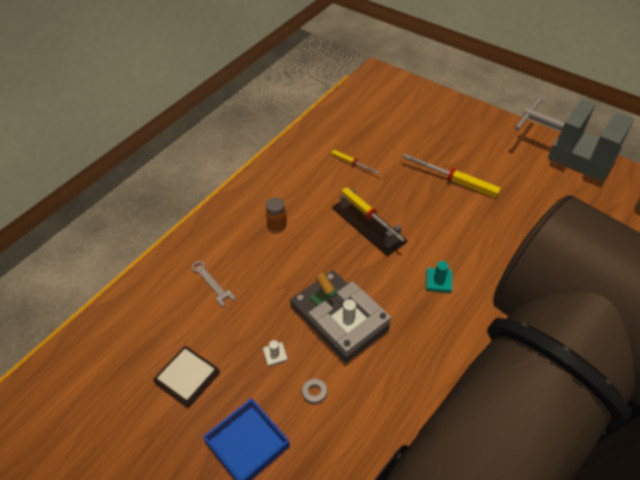

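View pics/wrist0.png

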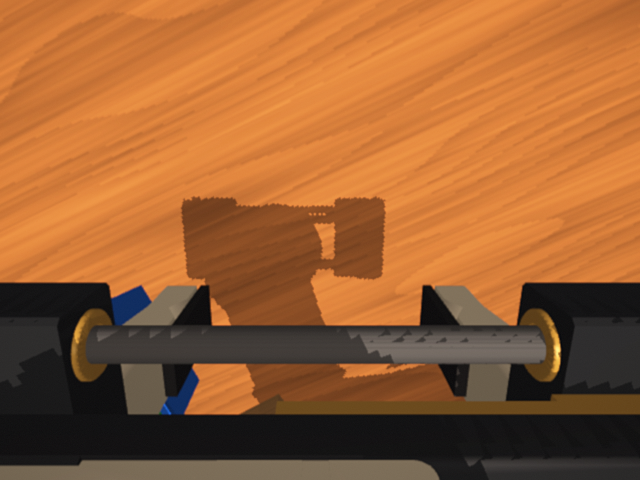

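Candidates: castings are (260,287 in the die), small white (202,250) and turquoise (355,330). Rods are the one in the cradle (377,235), small (440,175) and large (485,270). I choose the casting in the die and the rod in the cradle, and check both in a crop.

```bash
python3 - <<'E'
from h import *
z=np.load("pics/top0.npz"); im,d=z["im"],z["d"]
c=im[180:340,90:410]; save("crop_top",cv2.resize(c,None,fx=2.5,fy=2.5,interpolation=cv2.INTER_CUBIC))
M=cam("top"); W=world("top",d)
for q in ["die","casting","tube","rod","rod_tip","cradle","tray","pad","jar","washer","wrench"]:
    for x in r.spot_point("top",q)[:3]:
        u,v=x["centre"]; print(q,round(x["score"],2),np.round(x["centre"],1),np.round(W[int(v),int(u)],3))
z=np.load("pics/side0.npz")
s=z["im"][170:370,250:450]; save("crop_side",cv2.resize(s,(600,600),interpolation=cv2.INTER_CUBIC))
# heights
for (u,v) in [(50,130),(300,400),(450,380),(200,330)]: print(u,v,W[v,u])
E
```

```text
die 0.63 [260.  286.7] [ 0.429 -0.039  0.09 ]
die 0.49 [259.4 287.8] [ 0.427 -0.037  0.096]
casting 0.68 [358.4 327.8] [ 0.333 -0.269  0.067]
casting 0.64 [198.7 251.7] [0.513 0.114 0.052]
casting 0.63 [259.3 290.2] [ 0.42  -0.037  0.094]
tube 0.76 [267.4 244.4] [ 0.528 -0.054  0.09 ]
tube 0.31 [144.1 202.9] [0.635 0.254 0.023]
rod 0.91 [376. 239.] [ 0.542 -0.315  0.056]
rod 0.65 [483.7 272.1] [ 0.464 -0.579  0.033]
rod 0.56 [440.7 176.5] [ 0.705 -0.483  0.009]
rod_tip 0.74 [366.1 283.9] [ 0.437 -0.295  0.004]
rod_tip 0.6 [475.2 215.5] [ 0.605 -0.564  0.026]
cradle 0.94 [372.7 238.5] [ 0.548 -0.31   0.008]
tray 0.67 [129.  279.9] [0.446 0.29  0.008]
pad 0.81 [144.9 203.4] [0.633 0.255 0.019]
jar 0.9 [325.2 158.5] [ 0.737 -0.191  0.072]
washer 0.56 [191.3 299. ] [ 0.397  0.138 -0.001]
wrench 0.79 [229.1 154.2] [0.759 0.048 0.008]
50 130 [ 8.20630561e-01  5.00171701e-01 -3.96492132e-05]
300 400 [ 0.1512217  -0.13214972  0.00051098]
450 380 [ 0.19979174 -0.49973075  0.00626233]
200 330 [0.3208718  0.11460968 0.00047454]
```

View pics/crop_top.png

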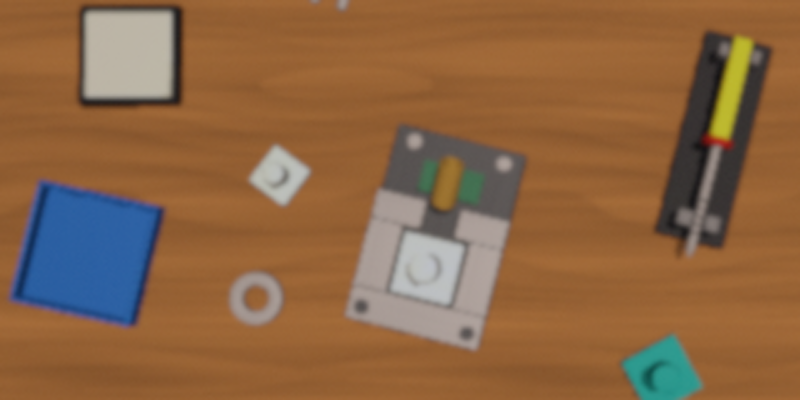

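View pics/crop_side.png

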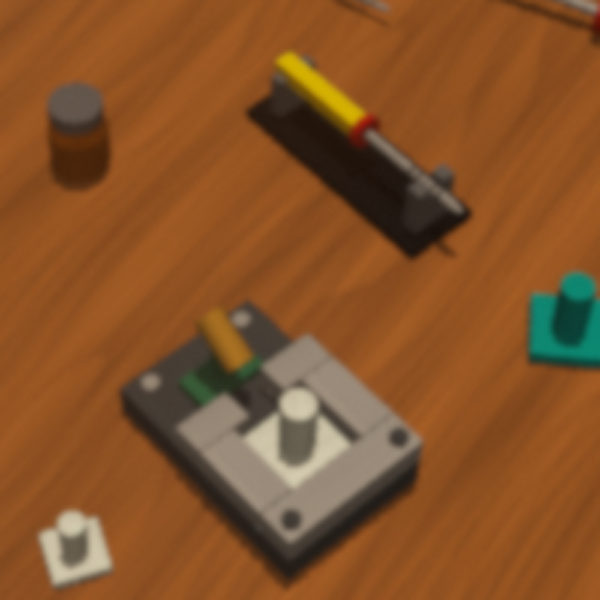

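```bash
python3 - <<'E'
from h import *
print([x for x in dir(r) if not x.startswith('_')], r.tcp_to_tips)
for n in ("top","side"):
    z=np.load(f"pics/{n}0.npz"); d=z["d"]; W=world(n,d,(float(z["f"]),float(z["cx"]),float(z["cy"]),z["R"],z["t"]))
    def sel(c,rad,lo,hi):
        m=(np.hypot(W[...,0]-c[0],W[...,1]-c[1])<rad)&(W[...,2]>lo)&(W[...,2]<hi)&(d>0); return W[m]
    for nm,c,rad,lo,hi in [("die",(.44,-.045),.14,.024,.065),("dieblk",(.42,-.04),.13,.05,.062),("boss",(.42,-.037),.025,.085,.105),
        ("pad",(.635,.255),.08,.012,.03),("tray",(.446,.29),.1,.02,.04),("cradle",(.548,-.31),.13,.006,.016),("handle",(.60,-.33),.08,.052,.07),("rod",(.55,-.31),.13,.045,.07),("jar",(.737,-.19),.04,.06,.09)]:
        p=sel(c,rad,lo,hi); 
        if len(p)<3: print(n,nm,len(p)); continue
        rc=cv2.minAreaRect((p[:,:2]*1000).astype(np.float32)); print(n,nm,len(p),np.round(rc[0],1),np.round(rc[1],1),round(rc[2],1),"mean",np.round(p.mean(0)*1000,1))
E
```

```text
['Unreachable', 'camera_model', 'capture', 'close_job', 'cut_out', 'get_state', 'spot_point', 'tcp_to_tips'] 0.011
top die 3931 [458.2 -44.3] [130.5 194.1] 75.8 mean [454.4 -43.8  45.1]
top dieblk 1813 [425.3 -36.2] [130.4 125.6] 76.1 mean [420.6 -34.9  55.9]
top boss 114 [425.7 -35.5] [25.6 25.8] 0.9 mean [426.2 -35.6  95.9]
top pad 1613 [636.5 262.6] [101. 102.] 0.7 mean [636.1 262.1  19.6]
top tray 493 [440.2 299.1] [122.7 120.2] 77.4 mean [438.5 298.7  28.8]
top cradle 1633 [ 548.1 -308.4] [247.5 245. ] 0.0 mean [ 548.8 -311.6   10. ]
top handle 389 [ 587.3 -323. ] [ 38.6 128.2] 72.0 mean [ 592.1 -326.8   58.5]
top rod 639 [ 543.7 -314.4] [ 40.3 217.3] 75.7 mean [ 555.  -317.1   56.6]
top jar 299 [ 748.9 -186.2] [44.4 45. ] 84.3 mean [ 748.1 -185.7   74.5]
side die 4221 [456.1 -45.9] [133.3 197.4] 75.3 mean [442.2 -35.8  45.3]
side dieblk 2127 [437.6 -41. ] [133.2 157.4] 75.2 mean [418.2 -33.6  54.9]
side boss 139 [423.9 -36.6] [27.  27.5] 23.4 mean [423.4 -35.3  93.7]
side pad 2073 [634.5 261.7] [102.1 100.5] 0.4 mean [632.2 263.7  18.3]
side tray 798 [438.6 297.1] [120.6 122. ] 77.4 mean [437.7 296.6  27.4]
side cradle 980 [ 538.  -322.1] [209.8 195.6] 48.9 mean [ 546.5 -306.4    9.5]
side handle 294 [ 587.7 -323.1] [ 40.  128.1] 70.3 mean [ 589.1 -326.8   57.2]
side rod 599 [ 543.9 -316.4] [ 45.  219.3] 74.2 mean [ 551.  -316.6   54.2]
side jar 260 [ 747.  -185.8] [44.6 47.8] 52.4 mean [ 744.5 -184.2   72. ]
```

```bash
cat >> h.py <<'E'
def tool():
    s=r.get_state(); return np.array(s["tcp_pos"]),Ro.from_euler('xyz',s["eef_rot"],degrees=True),s
def Rtool(x,y):
    x=np.array(x,float);x/=np.linalg.norm(x);y=np.array(y,float);y-=x*(x@y);y/=np.linalg.norm(y)
    return Ro.from_matrix(np.column_stack([x,y,np.cross(x,y)]))
def go(P,R,n=None):
    "n equal rows from here to pose (P,R), screw-free: constant turn per row, straight line; prints rows"
    p,q,s=tool(); D=np.array(P)-p; rv=(q.inv()*R).as_rotvec()
    k=max(np.abs(q.inv().apply(D)).max()/.02,np.abs(rv).max()/.08); n=n or int(np.ceil(k/0.98))
    print("time",s["time_s"],"at",np.round(p,4),"dist",np.round(D,4),"rotdeg",np.round(np.degrees(rv),2),"rows",n,"min",round(k,2), "force",np.round(s["contact_force"],1),"w",round(s["gripper_width"],4))
    for i in range(n):
        qi=q*Ro.from_rotvec(rv*i/n); t=qi.inv().apply(D/n)/.02; w=rv/n/.08
        print([round(float(a),2) for a in (*t,*w)])
DY=-14.3; DO=np.array([.4265,-.037,0])
dx=np.array([np.cos(np.radians(DY)),np.sin(np.radians(DY)),0]); dy=np.array([-dx[1],dx[0],0])
E
python3 - <<'E'
from h import *
p,q,s=tool(); print(q.as_matrix().round(3))
B=np.array([.425,-.036,.17])
for sg in (1,-1): go(B,Rtool([0,0,-1],sg*dy))
print(s["joints"])
E
```

```text
[[ 0.    -0.416 -0.909]
 [ 0.    -0.909  0.416]
 [-1.    -0.     0.   ]]
time 0.7 at [0.2807 0.6139 0.2376] dist [ 0.1443 -0.6499 -0.0676] rotdeg [1.6973e+02 1.0000e-02 0.0000e+00] rows 38 min 37.03 force [0.5 0.1 0.5] w 0.0878
[0.09, 0.7, -0.53, 0.97, 0.0, 0.0]
[0.09, 0.66, -0.58, 0.97, 0.0, 0.0]
[0.09, 0.61, -0.63, 0.97, 0.0, 0.0]
[0.09, 0.56, -0.68, 0.97, 0.0, 0.0]
[0.09, 0.5, -0.72, 0.97, 0.0, 0.0]
[0.09, 0.45, -0.75, 0.97, 0.0, 0.0]
[0.09, 0.39, -0.79, 0.97, 0.0, 0.0]
[0.09, 0.32, -0.81, 0.97, 0.0, 0.0]
[0.09, 0.26, -0.84, 0.97, 0.0, 0.0]
[0.09, 0.19, -0.85, 0.97, 0.0, 0.0]
[0.09, 0.13, -0.87, 0.97, 0.0, 0.0]
[0.09, 0.06, -0.87, 0.97, 0.0, 0.0]
[0.09, -0.01, -0.88, 0.97, 0.0, 0.0]
[0.09, -0.08, -0.87, 0.97, 0.0, 0.0]
[0.09, -0.15, -0.86, 0.97, 0.0, 0.0]
[0.09, -0.21, -0.85, 0.97, 0.0, 0.0]
[0.09, -0.28, -0.83, 0.97, 0.0, 0.0]
[0.09, -0.34, -0.81, 0.97, 0.0, 0.0]
[0.09, -0.4, -0.78, 0.97, 0.0, 0.0]
[0.09, -0.46, -0.74, 0.97, 0.0, 0.0]
[0.09, -0.52, -0.7, 0.97, 0.0, 0.0]
[0.09, -0.57, -0.66, 0.97, 0.0, 0.0]
[0.09, -0.62, -0.62, 0.97, 0.0, 0.0]
[0.09, -0.67, -0.57, 0.97, 0.0, 0.0]

[... 1107 characters left out ...]
.12, 1.0, -0.64, -0.08, -0.0, 0.0]
[0.12, 1.0, -0.64, -0.08, -0.0, 0.0]
[0.12, 1.01, -0.63, -0.08, -0.0, 0.0]
[0.12, 1.01, -0.62, -0.08, -0.0, 0.0]
[0.12, 1.02, -0.62, -0.08, -0.0, 0.0]
[0.12, 1.02, -0.61, -0.08, -0.0, 0.0]
[0.12, 1.02, -0.6, -0.08, -0.0, 0.0]
[0.12, 1.03, -0.6, -0.08, -0.0, 0.0]
[0.12, 1.03, -0.59, -0.08, -0.0, 0.0]
[0.12, 1.04, -0.58, -0.08, -0.0, 0.0]
[0.12, 1.04, -0.58, -0.08, -0.0, 0.0]
[0.12, 1.04, -0.57, -0.08, -0.0, 0.0]
[0.12, 1.05, -0.56, -0.08, -0.0, 0.0]
[0.12, 1.05, -0.56, -0.08, -0.0, 0.0]
[0.12, 1.05, -0.55, -0.08, -0.0, 0.0]
[0.12, 1.06, -0.54, -0.08, -0.0, 0.0]
[ 8.19390527e+01  2.05441694e+01  6.83463766e-01  1.04210573e-03
 -7.01355963e+01 -1.65065109e+01]
```

Emit:
arm_command(
  plan=[
    {"dx":0.1,"dy":0.97,"dz":-0.85,"wx":-0.1},
    {"dx":0.1,"dy":0.97,"dz":-0.85,"wx":-0.1},
    {"dx":0.1,"dy":0.97,"dz":-0.85,"wx":-0.1},
    {"dx":0.1,"dy":0.97,"dz":-0.85,"wx":-0.1},
    {"dx":0.1,"dy":0.97,"dz":-0.85,"wx":-0.1},
    {"dx":0.1,"dy":0.97,"dz":-0.85,"wx":-0.1},
    {"dx":0.1,"dy":0.97,"dz":-0.85,"wx":-0.1},
    {"dx":0.1,"dy":0.97,"dz":-0.85,"wx":-0.1},
    {"dx":0.1,"dy":0.97,"dz":-0.85,"wx":-0.1},
    {"dx":0.1,"dy":0.97,"dz":-0.85,"wx":-0.1},
    {"dx":0.1,"dy":0.97,"dz":-0.85,"wx":-0.1},
    {"dx":0.1,"dy":0.97,"dz":-0.85,"wx":-0.1},
    {"dx":0.1,"dy":0.97,"dz":-0.85,"wx":-0.1},
    {"dx":0.1,"dy":0.97,"dz":-0.85,"wx":-0.1},
    {"dx":0.1,"dy":0.97,"dz":-0.85,"wx":-0.1},
    {"dx":0.1,"dy":0.97,"dz":-0.85,"wx":-0.1},
    {"dx":0.1,"dy":0.97,"dz":-0.85,"wx":-0.1},
    {"dx":0.1,"dy":0.97,"dz":-0.85,"wx":-0.1},
    {"dx":0.1,"dy":0.97,"dz":-0.85,"wx":-0.1},
    {"dx":0.1,"dy":0.97,"dz":-0.85,"wx":-0.1},
  ],
  fingers=-1,
  force=30,
)

```text
schema error: expected keys dx, dy, dz, wx, wy, wz
```

```bash
python3 - <<'E'
from h import *
B=np.array([.425,-.036,.17])
go(B,Rtool([0,0,-1],-dy))
E
```

```text
time 0.7 at [0.2807 0.6139 0.2376] dist [ 0.1443 -0.6499 -0.0676] rotdeg [-10.27  -0.     0.  ] rows 28 min 26.55 force [0.5 0.1 0.5] w 0.0878
[0.12, 0.95, -0.72, -0.08, -0.0, 0.0]
[0.12, 0.95, -0.71, -0.08, -0.0, 0.0]
[0.12, 0.96, -0.7, -0.08, -0.0, 0.0]
[0.12, 0.96, -0.7, -0.08, -0.0, 0.0]
[0.12, 0.97, -0.69, -0.08, -0.0, 0.0]
[0.12, 0.97, -0.69, -0.08, -0.0, 0.0]
[0.12, 0.98, -0.68, -0.08, -0.0, 0.0]
[0.12, 0.98, -0.67, -0.08, -0.0, 0.0]
[0.12, 0.98, -0.67, -0.08, -0.0, 0.0]
[0.12, 0.99, -0.66, -0.08, -0.0, 0.0]
[0.12, 0.99, -0.65, -0.08, -0.0, 0.0]
[0.12, 1.0, -0.65, -0.08, -0.0, 0.0]
[0.12, 1.0, -0.64, -0.08, -0.0, 0.0]
[0.12, 1.0, -0.64, -0.08, -0.0, 0.0]
[0.12, 1.01, -0.63, -0.08, -0.0, 0.0]
[0.12, 1.01, -0.62, -0.08, -0.0, 0.0]
[0.12, 1.02, -0.62, -0.08, -0.0, 0.0]
[0.12, 1.02, -0.61, -0.08, -0.0, 0.0]
[0.12, 1.02, -0.6, -0.08, -0.0, 0.0]
[0.12, 1.03, -0.6, -0.08, -0.0, 0.0]
[0.12, 1.03, -0.59, -0.08, -0.0, 0.0]
[0.12, 1.04, -0.58, -0.08, -0.0, 0.0]
[0.12, 1.04, -0.58, -0.08, -0.0, 0.0]
[0.12, 1.04, -0.57, -0.08, -0.0, 0.0]
[0.12, 1.05, -0.56, -0.08, -0.0, 0.0]
[0.12, 1.05, -0.56, -0.08, -0.0, 0.0]
[0.12, 1.05, -0.55, -0.08, -0.0, 0.0]
[0.12, 1.06, -0.54, -0.08, -0.0, 0.0]
```

All six keys are needed in each row.

Emit:
arm_command(
  plan=[
    {"dx":0.1,"dy":0.97,"dz":-0.85,"wx":-0.1,"wy":0,"wz":0},
    {"dx":0.1,"dy":0.97,"dz":-0.85,"wx":-0.1,"wy":0,"wz":0},
    {"dx":0.1,"dy":0.97,"dz":-0.85,"wx":-0.1,"wy":0,"wz":0},
    {"dx":0.1,"dy":0.97,"dz":-0.85,"wx":-0.1,"wy":0,"wz":0},
    {"dx":0.1,"dy":0.97,"dz":-0.85,"wx":-0.1,"wy":0,"wz":0},
    {"dx":0.1,"dy":0.97,"dz":-0.85,"wx":-0.1,"wy":0,"wz":0},
    {"dx":0.1,"dy":0.97,"dz":-0.85,"wx":-0.1,"wy":0,"wz":0},
    {"dx":0.1,"dy":0.97,"dz":-0.85,"wx":-0.1,"wy":0,"wz":0},
    {"dx":0.1,"dy":0.97,"dz":-0.85,"wx":-0.1,"wy":0,"wz":0},
    {"dx":0.1,"dy":0.97,"dz":-0.85,"wx":-0.1,"wy":0,"wz":0},
    {"dx":0.1,"dy":0.97,"dz":-0.85,"wx":-0.1,"wy":0,"wz":0},
    {"dx":0.1,"dy":0.97,"dz":-0.85,"wx":-0.1,"wy":0,"wz":0},
    {"dx":0.1,"dy":0.97,"dz":-0.85,"wx":-0.1,"wy":0,"wz":0},
    {"dx":0.1,"dy":0.97,"dz":-0.85,"wx":-0.1,"wy":0,"wz":0},
    {"dx":0.1,"dy":0.97,"dz":-0.85,"wx":-0.1,"wy":0,"wz":0},
    {"dx":0.1,"dy":0.97,"dz":-0.85,"wx":-0.1,"wy":0,"wz":0},
  ],
  fingers=-1,
  force=30,
)

```text
time_s: 2.03
tcp_pos: [0.4273, 0.2142, 0.2051]
eef_rot: [-108.8, 89.6, 54.8]
contact_force: [-0.0, 1.1, -0.4]
gripper_width: 0.0876
```

```bash
python3 - <<'E'
from h import *
B=np.array([.425,-.036,.17])
go(B,Rtool([0,0,-1],-dy))
E
```

```text
time 2.0333 at [0.4273 0.2142 0.2051] dist [-0.0023 -0.2502 -0.0351] rotdeg [-2.15 -0.14  0.38] rows 13 min 12.04 force [-0.   1.1 -0.4] w 0.0876
[0.13, 0.93, -0.26, -0.04, -0.0, 0.01]
[0.13, 0.93, -0.26, -0.04, -0.0, 0.01]
[0.13, 0.93, -0.26, -0.04, -0.0, 0.01]
[0.13, 0.93, -0.26, -0.04, -0.0, 0.01]
[0.13, 0.93, -0.25, -0.04, -0.0, 0.01]
[0.13, 0.93, -0.25, -0.04, -0.0, 0.01]
[0.13, 0.93, -0.25, -0.04, -0.0, 0.01]
[0.13, 0.93, -0.25, -0.04, -0.0, 0.01]
[0.13, 0.93, -0.24, -0.04, -0.0, 0.01]
[0.13, 0.93, -0.24, -0.04, -0.0, 0.01]
[0.13, 0.93, -0.24, -0.04, -0.0, 0.01]
[0.13, 0.93, -0.23, -0.04, -0.0, 0.01]
[0.13, 0.93, -0.23, -0.04, -0.0, 0.01]
```

Emit:
arm_command(
  plan=[
    {"dx":0.13,"dy":0.96,"dz":-0.26,"wx":-0.04,"wy":0,"wz":0.01},
    {"dx":0.13,"dy":0.96,"dz":-0.26,"wx":-0.04,"wy":0,"wz":0.01},
    {"dx":0.13,"dy":0.96,"dz":-0.26,"wx":-0.04,"wy":0,"wz":0.01},
    {"dx":0.13,"dy":0.96,"dz":-0.25,"wx":-0.04,"wy":0,"wz":0.01},
    {"dx":0.13,"dy":0.96,"dz":-0.25,"wx":-0.04,"wy":0,"wz":0.01},
    {"dx":0.13,"dy":0.96,"dz":-0.25,"wx":-0.04,"wy":0,"wz":0.01},
    {"dx":0.13,"dy":0.96,"dz":-0.25,"wx":-0.04,"wy":0,"wz":0.01},
    {"dx":0.13,"dy":0.96,"dz":-0.24,"wx":-0.04,"wy":0,"wz":0.01},
    {"dx":0.13,"dy":0.96,"dz":-0.24,"wx":-0.04,"wy":0,"wz":0.01},
    {"dx":0.13,"dy":0.96,"dz":-0.24,"wx":-0.04,"wy":0,"wz":0.01},
    {"dx":0.13,"dy":0.96,"dz":-0.23,"wx":-0.04,"wy":0,"wz":0.01},
    {"dx":0.13,"dy":0.93,"dz":-0.23,"wx":-0.04,"wy":0,"wz":0.01},
    {"dx":0.13,"dy":0.5,"dz":-0.15,"wx":-0.04,"wy":0,"wz":0.01},
    {"dx":0,"dy":0,"dz":0,"wx":0,"wy":0,"wz":0},
    {"dx":0,"dy":0,"dz":0,"wx":0,"wy":0,"wz":0},
  ],
)

```text
time_s: 3.28
tcp_pos: [0.424, -0.0493, 0.1724]
eef_rot: [-167.9, 89.5, -2.1]
contact_force: [-0.3, -0.0, -0.1]
gripper_width: 0.0875
```

```bash
cat >> h.py <<'E'
_go=go
def go(P,R,n=None):
    p,q,s=tool(); D=np.array(P)-p; rv=(q.inv()*R).as_rotvec()
    k=max(np.abs(q.inv().apply(D)).max()/.02,np.abs(rv).max()/.08)
    n=n or int(np.ceil(k/0.98))
    print("t",round(s["time_s"],2),"at",np.round(p,4),"dist",np.round(D,4),"rotdeg",np.round(np.degrees(rv),2),"rows",n,"min",round(k,2),"F",np.round(s["contact_force"],1),"M",np.round(s["moment"],2),"w",round(s["gripper_width"],4))
    last=None
    for i in range(n):
        qi=q*Ro.from_rotvec(rv*i/n); row=[round(float(a),2) for a in (*(qi.inv().apply(D/n)/.02),*(rv/n/.08))]
        if last is None or max(abs(a-b) for a,b in zip(row,last))>.015: print(i,row); last=row
def snap(n,name):
    M=cam(n); im,d=r.capture(n); save(name,im); return im,d,M,world(n,d,M)
E
python3 - <<'E'
from h import *
im,d,M,W=snap("wrist","w1")
go([.425,-.036,.072],Rtool([0,0,-1],-dy))
for nm,c,rad,lo,hi in [("die",(.45,-.045),.15,.024,.036),("dieblk",(.42,-.04),.13,.05,.06),("boss",(.425,-.037),.025,.085,.105)]:
    m=(np.hypot(W[...,0]-c[0],W[...,1]-c[1])<rad)&(W[...,2]>lo)&(W[...,2]<hi)&(d>0); p=W[m]
    if len(p)<5: print(nm,len(p));continue
    rc=cv2.minAreaRect((p[:,:2]*1000).astype(np.float32)); print(nm,len(p),np.round(rc[0],1),np.round(rc[1],1),round(rc[2],1),np.round(p.mean(0)*1000,1))
print(proj("wrist",np.array([.425,-.036,.096]),M))
E
```

```text
t 3.33 at [ 0.4241 -0.0491  0.1724] dist [ 0.0009  0.0131 -0.1004] rotdeg [ 0.13 -0.53  0.12] rows 6 min 5.02 F [-0.6 -0.4  0.4] M [-0.05  0.1   0.08] w 0.0875
0 [0.84, -0.11, 0.03, 0.0, -0.02, 0.0]
die 18214 [473.9 -51.1] [130.3 162.1] 75.9 [513. -62.  29.]
dieblk 23504 [426.7 -39.3] [130.5 124.2] 75.9 [426.6 -39.8  54.6]
boss 1847 [427.  -38.6] [27.1 27.3] 56.6 [427.9 -38.8  94.1]
[291.46915219 263.04020978]
```

View pics/w1.png

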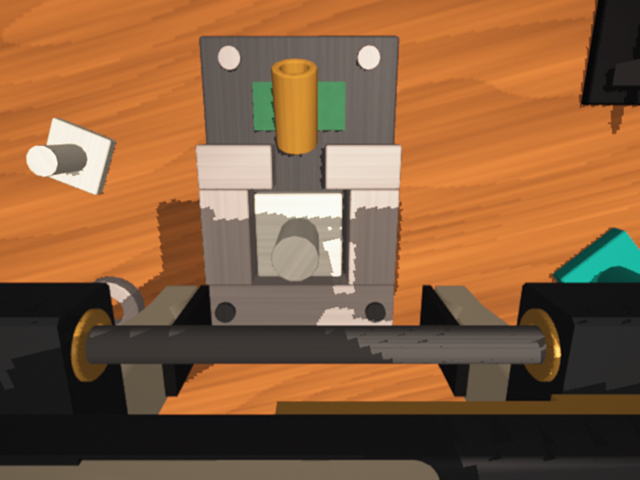

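Emit:
arm_command(
  plan=[
    {"dx":0.6,"dy":-0.4,"dz":0,"wx":0,"wy":-0.1,"wz":0},
    {"dx":0.9,"dy":-0.2,"dz":-0.03,"wx":0,"wy":0,"wz":0},
    {"dx":0.9,"dy":0,"dz":0,"wx":0,"wy":0,"wz":0},
    {"dx":0.9,"dy":0,"dz":0,"wx":0,"wy":0,"wz":0},
    {"dx":0.9,"dy":0,"dz":0,"wx":0,"wy":0,"wz":0},
    {"dx":0.3,"dy":0,"dz":0,"wx":0,"wy":0,"wz":0},
    {"dx":0,"dy":0,"dz":0,"wx":0,"wy":0,"wz":0},
  ],
)

```text
time_s: 3.92
tcp_pos: [0.4311, -0.0303, 0.0794]
eef_rot: [-132.9, 89.5, 33.2]
contact_force: [0.6, 0.2, -0.7]
gripper_width: 0.0873
```

```bash
python3 - <<'E'
from h import *
go([.426,-.037,.074],Rtool([0,0,-1],-dy))
E
```

```text
t 3.92 at [ 0.4311 -0.0303  0.0794] dist [-0.0051 -0.0067 -0.0054] rotdeg [ 0.41 -0.32  0.35] rows 1 min 0.39 F [ 0.6  0.2 -0.7] M [-0.05  0.03  0.03] w 0.0873
0 [0.27, 0.39, 0.17, 0.09, -0.07, 0.08]
```

Emit:
arm_command(
  plan=[
    {"dx":0.25,"dy":0.3,"dz":0.15,"wx":0.09,"wy":-0.05,"wz":0.07},
    {"dx":0,"dy":0,"dz":0,"wx":0,"wy":0,"wz":0},
  ],
)

```text
time_s: 4.08
tcp_pos: [0.4268, -0.0347, 0.0743]
eef_rot: [152.3, 90.0, -41.9]
contact_force: [-0.5, -0.8, -0.6]
gripper_width: 0.0877
```

```bash
python3 - <<'E'
from h import *
go([.426,-.037,.074],Rtool([0,0,-1],-dy))
E
```

```text
t 4.08 at [ 0.4268 -0.0347  0.0743] dist [-0.0008 -0.0023 -0.0003] rotdeg [ 0.05 -0.04 -0.02] rows 1 min 0.12 F [-0.5 -0.8 -0.6] M [-0.06  0.13  0.05] w 0.0877
0 [0.01, 0.12, 0.01, 0.01, -0.01, -0.0]
```

Emit:
arm_command(
  plan=[
    {"dx":0.01,"dy":0.1,"dz":0,"wx":0,"wy":0,"wz":0},
    {"dx":0,"dy":0,"dz":0,"wx":0,"wy":0,"wz":0},
    {"dx":0,"dy":0,"dz":0,"wx":0,"wy":0,"wz":0},
    {"dx":0,"dy":0,"dz":0,"wx":0,"wy":0,"wz":0},
    {"dx":0,"dy":0,"dz":0,"wx":0,"wy":0,"wz":0},
    {"dx":0,"dy":0,"dz":0,"wx":0,"wy":0,"wz":0},
  ],
  fingers=1,
  force=35,
)

```text
time_s: 4.58
tcp_pos: [0.4284, -0.0363, 0.0771]
eef_rot: [-155.1, 89.6, 10.7]
contact_force: [-0.2, 0.3, 0.3]
gripper_width: 0.053
```

Emit:
arm_command(
  plan=[
    {"dx":0.1,"dy":0,"dz":0,"wx":0,"wy":0,"wz":0},
    {"dx":0,"dy":0,"dz":0,"wx":0,"wy":0,"wz":0},
    {"dx":0,"dy":0,"dz":0,"wx":0,"wy":0,"wz":0},
    {"dx":0,"dy":0,"dz":0,"wx":0,"wy":0,"wz":0},
    {"dx":0,"dy":0,"dz":0,"wx":0,"wy":0,"wz":0},
    {"dx":0,"dy":0,"dz":0,"wx":0,"wy":0,"wz":0},
    {"dx":0,"dy":0,"dz":0,"wx":0,"wy":0,"wz":0},
    {"dx":0,"dy":0,"dz":0,"wx":0,"wy":0,"wz":0},
  ],
)

```text
time_s: 5.25
tcp_pos: [0.4285, -0.0365, 0.0753]
eef_rot: [-156.6, 89.6, 9.2]
contact_force: [-1.0, 0.0, 0.6]
gripper_width: 0.0275
```

```bash
python3 - <<'E'
from h import *
go([.426,-.037,.15],Rtool([0,0,-1],-dy))
E
```

```text
t 5.25 at [ 0.4285 -0.0365  0.0753] dist [-0.0025 -0.0005  0.0747] rotdeg [ 0.04 -0.36  0.16] rows 4 min 3.74 F [-1.   0.   0.6] M [-0.15  0.11  0.01] w 0.0275
0 [-0.93, 0.01, 0.02, 0.0, -0.02, 0.01]
```

Emit:
arm_command(
  plan=[
    {"dx":-0.4,"dy":0,"dz":0,"wx":0,"wy":0,"wz":0},
    {"dx":-0.8,"dy":0,"dz":0,"wx":0,"wy":0,"wz":0},
    {"dx":-0.9,"dy":0,"dz":0,"wx":0,"wy":0,"wz":0},
    {"dx":-0.9,"dy":0,"dz":0,"wx":0,"wy":0,"wz":0},
    {"dx":-0.5,"dy":0,"dz":0,"wx":0,"wy":0,"wz":0},
  ],
)

```text
time_s: 5.67
tcp_pos: [0.4258, -0.0371, 0.1465]
eef_rot: [115.9, 90.0, -78.4]
contact_force: [0.9, 0.0, -2.2]
gripper_width: 0.0278
```

```bash
python3 - <<'E'
from h import *
go([.4395,.298,.15],Rtool([0,0,-1],-dy))
E
```

```text
t 5.67 at [ 0.4258 -0.0371  0.1465] dist [0.0137 0.3351 0.0035] rotdeg [-0.   -0.02 -0.04] rows 17 min 16.4 F [ 0.9  0.  -2.2] M [-0.05 -0.15 -0.02] w 0.0278
0 [-0.01, -0.96, 0.2, -0.0, -0.0, -0.0]
```

Emit:
arm_command(
  plan=[
    {"dx":0,"dy":-0.5,"dz":0.1,"wx":0,"wy":0,"wz":0},
    {"dx":0,"dy":-0.95,"dz":0.2,"wx":0,"wy":0,"wz":0},
    {"dx":0,"dy":-0.95,"dz":0.2,"wx":0,"wy":0,"wz":0},
    {"dx":0,"dy":-0.95,"dz":0.2,"wx":0,"wy":0,"wz":0},
    {"dx":0,"dy":-0.95,"dz":0.2,"wx":0,"wy":0,"wz":0},
    {"dx":0,"dy":-0.95,"dz":0.2,"wx":0,"wy":0,"wz":0},
    {"dx":0,"dy":-0.95,"dz":0.2,"wx":0,"wy":0,"wz":0},
    {"dx":0,"dy":-0.95,"dz":0.2,"wx":0,"wy":0,"wz":0},
    {"dx":0,"dy":-0.95,"dz":0.2,"wx":0,"wy":0,"wz":0},
    {"dx":0,"dy":-0.95,"dz":0.2,"wx":0,"wy":0,"wz":0},
    {"dx":0,"dy":-0.95,"dz":0.2,"wx":0,"wy":0,"wz":0},
    {"dx":0,"dy":-0.95,"dz":0.2,"wx":0,"wy":0,"wz":0},
    {"dx":0,"dy":-0.95,"dz":0.2,"wx":0,"wy":0,"wz":0},
    {"dx":0,"dy":-0.95,"dz":0.2,"wx":0,"wy":0,"wz":0},
    {"dx":0,"dy":-0.9,"dz":0.2,"wx":0,"wy":0,"wz":0},
    {"dx":0,"dy":-0.8,"dz":0.2,"wx":0,"wy":0,"wz":0},
    {"dx":0,"dy":-0.4,"dz":0.1,"wx":0,"wy":0,"wz":0},
    {"dx":0,"dy":-0.1,"dz":0,"wx":0,"wy":0,"wz":0},
  ],
)

```text
time_s: 7.17
tcp_pos: [0.4311, 0.2902, 0.1446]
eef_rot: [33.6, 89.7, -161.1]
contact_force: [1.5, -1.0, -2.5]
gripper_width: 0.0273
```

```bash
python3 - <<'E'
from h import *
snap("side","s2")
go([.4395,.298,.052],Rtool([0,0,-1],-dy))
E
```

```text
t 7.22 at [0.4312 0.2899 0.1446] dist [ 0.0083  0.0081 -0.0926] rotdeg [-0.34  0.25 -0.17] rows 5 min 4.63 F [ 0.7  0.9 -1.8] M [ 0.19 -0.06 -0.04] w 0.0277
0 [0.93, -0.1, -0.06, -0.01, 0.01, -0.01]
```

View pics/s2.png

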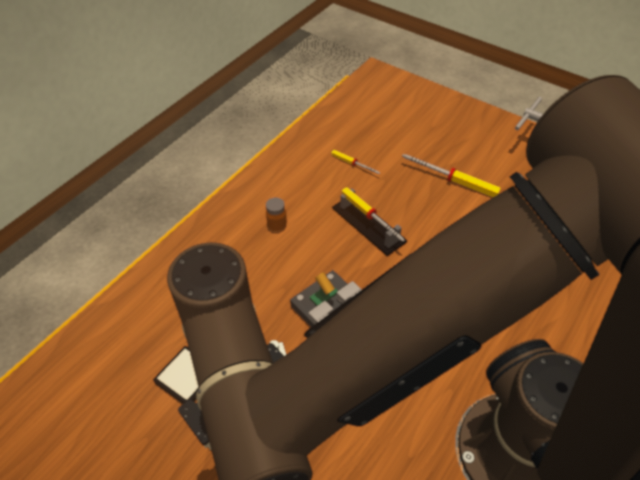

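Emit:
arm_command(
  plan=[
    {"dx":0.5,"dy":-0.15,"dz":-0.25,"wx":0,"wy":0,"wz":0},
    {"dx":0.9,"dy":-0.15,"dz":-0.2,"wx":-0.05,"wy":0.03,"wz":-0.03},
    {"dx":0.9,"dy":-0.1,"dz":0,"wx":0,"wy":0,"wz":0},
    {"dx":0.9,"dy":0,"dz":0,"wx":0,"wy":0,"wz":0},
    {"dx":0.6,"dy":0,"dz":0,"wx":0,"wy":0,"wz":0},
    {"dx":0.3,"dy":0,"dz":0,"wx":0,"wy":0,"wz":0},
    {"dx":0.1,"dy":0,"dz":0,"wx":0,"wy":0,"wz":0},
  ],
)

```text
time_s: 7.8
tcp_pos: [0.4436, 0.2909, 0.0548]
eef_rot: [-3.5, 89.9, 161.8]
contact_force: [-0.5, 0.3, -2.1]
gripper_width: 0.0272
```

```bash
python3 - <<'E'
from h import *
go([.4395,.298,.0505],Rtool([0,0,-1],-dy))
E
```

```text
t 7.8 at [0.4436 0.2909 0.0548] dist [-0.0041  0.0071 -0.0043] rotdeg [-0.32  0.11  0.01] rows 1 min 0.29 F [-0.5  0.3 -2.1] M [-0.12  0.04 -0.07] w 0.0272
0 [0.22, -0.29, 0.29, -0.07, 0.02, 0.0]
```

Emit:
arm_command(
  plan=[
    {"dx":0.05,"dy":-0.2,"dz":0.15,"wx":0,"wy":0,"wz":0},
    {"dx":0.1,"dy":0,"dz":0,"wx":0,"wy":0,"wz":0},
    {"dx":0.08,"dy":0,"dz":0,"wx":0,"wy":0,"wz":0},
    {"dx":0.05,"dy":0,"dz":0,"wx":0,"wy":0,"wz":0},
  ],
)

```text
time_s: 8.13
tcp_pos: [0.4419, 0.2946, 0.0504]
eef_rot: [23.0, 89.9, -171.7]
contact_force: [-5.4, -2.9, 10.9]
gripper_width: 0.0272
```

Emit:
arm_command(
  plan=[
    {"dx":0,"dy":0,"dz":0,"wx":0,"wy":0,"wz":0},
    {"dx":0,"dy":0,"dz":0,"wx":0,"wy":0,"wz":0},
    {"dx":0,"dy":0,"dz":0,"wx":0,"wy":0,"wz":0},
    {"dx":0,"dy":0,"dz":0,"wx":0,"wy":0,"wz":0},
    {"dx":0,"dy":0,"dz":0,"wx":0,"wy":0,"wz":0},
    {"dx":0,"dy":0,"dz":0,"wx":0,"wy":0,"wz":0},
    {"dx":0,"dy":0,"dz":0,"wx":0,"wy":0,"wz":0},
    {"dx":0,"dy":0,"dz":0,"wx":0,"wy":0,"wz":0},
  ],
  fingers=-1,
)

```text
time_s: 8.8
tcp_pos: [0.4439, 0.2975, 0.0542]
eef_rot: [-105.6, 89.6, 59.8]
contact_force: [-0.2, 0.9, 0.1]
gripper_width: 0.0749
```

Emit:
arm_command(
  plan=[
    {"dx":-0.2,"dy":0,"dz":0,"wx":0,"wy":0,"wz":0},
    {"dx":-0.6,"dy":0,"dz":0,"wx":0,"wy":0,"wz":0},
    {"dx":-0.9,"dy":0,"dz":0,"wx":0,"wy":0,"wz":0},
    {"dx":-0.9,"dy":0,"dz":0,"wx":0,"wy":0,"wz":0},
    {"dx":-0.9,"dy":0,"dz":0,"wx":0,"wy":0,"wz":0},
    {"dx":-0.9,"dy":0,"dz":0,"wx":0,"wy":0,"wz":0},
  ],
)

```text
time_s: 9.3
tcp_pos: [0.4415, 0.2942, 0.1418]
eef_rot: [48.4, 89.8, -146.3]
contact_force: [0.4, 0.5, 0.5]
gripper_width: 0.0876
```

```bash
python3 - <<'E'
from h import *
im,d,M,W=snap("wrist","w3")
p,q,s=tool();print(p,s["contact_force"],s["gripper_width"])
m=(np.hypot(W[...,0]-.44,W[...,1]-.295)<.05)&(W[...,2]>.065)&(W[...,2]<.08);print(W[m].mean(0),m.sum())
E
```

```text
[0.44306511 0.29562892 0.14565651] [0.92305529 0.93020917 4.00154223] 0.0879010733630425
[0.44094728 0.29411221 0.0694142 ] 1837
```

View pics/w3.png

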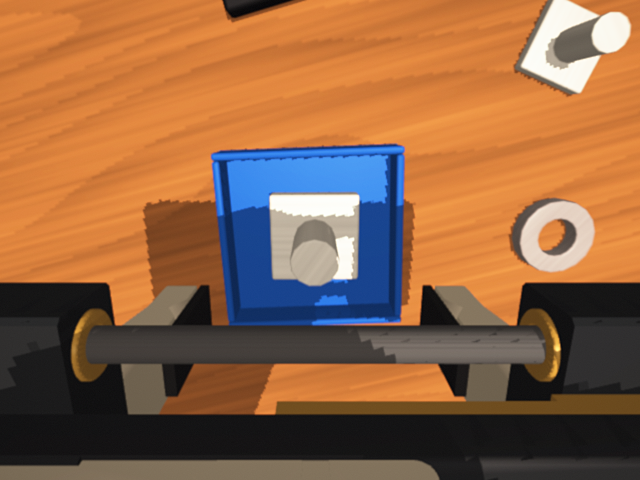

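```bash
python3 - <<'E'
from h import *
for n in ("top","side"):
    z=np.load(f"pics/{n}0.npz"); d=z["d"]; im=z["im"].astype(int); W=world(n,d,(float(z["f"]),float(z["cx"]),float(z["cy"]),z["R"],z["t"]))
    near=np.hypot(W[...,0]-.55,W[...,1]+.31)<.14
    yel=near&(im[...,0]>130)&(im[...,1]>110)&(im[...,2]<70)&(W[...,2]>.03)
    red=near&(im[...,0]>110)&(im[...,1]<50)&(im[...,2]<50)&(W[...,2]>.03)
    rc=cv2.minAreaRect((W[yel][:,:2]*1000).astype(np.float32)); print(n,"yellow",yel.sum(),rc,W[yel].mean(0),"red",red.sum(),W[red].mean(0))
    c=W[yel][:,:2]; u,s,v=np.linalg.svd(c-c.mean(0)); print(np.degrees(np.arctan2(v[0,1],v[0,0])))
    base=near&(W[...,2]>.005)&(W[...,2]<.014)&(im.sum(-1)<150)
    rc=cv2.minAreaRect((W[base][:,:2]*1000).astype(np.float32)); print("base",rc)
E
```

```text
top yellow 302 ((600.5393676757812, -331.1230773925781), (21.918283462524414, 98.905517578125), 75.27889251708984) [ 0.60129993 -0.32971565  0.05813024] red 13 [ 0.54754554 -0.31717702  0.06126151]
165.21612791917633
base ((552.4940185546875, -317.5703430175781), (58.58932113647461, 200.97035217285156), 76.71049499511719)
side yellow 213 ((601.8670043945312, -332.77398681640625), (26.94892120361328, 98.84574890136719), 74.39315795898438) [ 0.60152168 -0.3310686   0.05710213] red 20 [ 0.5463556  -0.3150982   0.06091394]
164.29243944741498
base ((553.5040893554688, -315.88134765625), (67.25309753417969, 212.38954162597656), 75.45464324951172)
```

```bash
python3 - <<'E'
from h import *
go([.585,-.326,.16],Rtool([0,0,-1],-dy))
E
```

```text
t 9.35 at [0.4431 0.2956 0.1457] dist [ 0.1419 -0.6216  0.0143] rotdeg [-0.29 -0.03  0.1 ] rows 29 min 28.29 F [0.9 0.9 4. ] M [ 0.22 -0.24  0.01] w 0.0879
0 [-0.03, 0.98, -0.51, -0.0, -0.0, 0.0]
```

Emit:
arm_command(
  plan=[
    {"dx":-0.1,"dy":0.98,"dz":-0.5,"wx":0,"wy":0,"wz":0},
    {"dx":-0.1,"dy":0.98,"dz":-0.5,"wx":0,"wy":0,"wz":0},
    {"dx":-0.1,"dy":0.98,"dz":-0.5,"wx":0,"wy":0,"wz":0},
    {"dx":-0.1,"dy":0.98,"dz":-0.5,"wx":0,"wy":0,"wz":0},
    {"dx":-0.1,"dy":0.98,"dz":-0.5,"wx":0,"wy":0,"wz":0},
    {"dx":-0.03,"dy":0.98,"dz":-0.5,"wx":0,"wy":0,"wz":0},
    {"dx":-0.03,"dy":0.98,"dz":-0.5,"wx":0,"wy":0,"wz":0},
    {"dx":-0.03,"dy":0.98,"dz":-0.5,"wx":0,"wy":0,"wz":0},
    {"dx":-0.03,"dy":0.98,"dz":-0.5,"wx":0,"wy":0,"wz":0},
    {"dx":-0.03,"dy":0.98,"dz":-0.5,"wx":0,"wy":0,"wz":0},
    {"dx":-0.03,"dy":0.98,"dz":-0.5,"wx":0,"wy":0,"wz":0},
    {"dx":-0.03,"dy":0.98,"dz":-0.5,"wx":0,"wy":0,"wz":0},
    {"dx":-0.03,"dy":0.98,"dz":-0.5,"wx":0,"wy":0,"wz":0},
    {"dx":-0.03,"dy":0.98,"dz":-0.5,"wx":0,"wy":0,"wz":0},
    {"dx":-0.03,"dy":0.98,"dz":-0.5,"wx":0,"wy":0,"wz":0},
    {"dx":-0.03,"dy":0.98,"dz":-0.5,"wx":0,"wy":0,"wz":0},
    {"dx":-0.03,"dy":0.98,"dz":-0.5,"wx":0,"wy":0,"wz":0},
    {"dx":-0.03,"dy":0.98,"dz":-0.5,"wx":0,"wy":0,"wz":0},
  ],
)

```text
time_s: 10.85
tcp_pos: [0.5331, -0.1041, 0.1692]
eef_rot: [-124.4, 89.2, 41.5]
contact_force: [0.2, 0.7, 0.1]
gripper_width: 0.087
```

```bash
python3 - <<'E'
from h import *
go([.575,-.326,.16],Rtool([0,0,-1],-dy))
E
```

```text
t 10.85 at [ 0.5331 -0.1041  0.1692] dist [ 0.0419 -0.2219 -0.0092] rotdeg [ 0.17 -0.43  0.63] rows 11 min 10.25 F [0.2 0.7 0.1] M [ 0.   -0.   -0.01] w 0.087
0 [0.03, 0.93, -0.43, 0.0, -0.01, 0.01]
```

Emit:
arm_command(
  plan=[
    {"dx":0.03,"dy":0.95,"dz":-0.45,"wx":0,"wy":-0.01,"wz":0.02},
    {"dx":0.03,"dy":0.95,"dz":-0.45,"wx":0,"wy":-0.01,"wz":0.02},
    {"dx":0.03,"dy":0.95,"dz":-0.45,"wx":0,"wy":-0.01,"wz":0.02},
    {"dx":0.03,"dy":0.95,"dz":-0.45,"wx":0,"wy":-0.01,"wz":0.02},
    {"dx":0.03,"dy":0.95,"dz":-0.45,"wx":0,"wy":-0.01,"wz":0.02},
    {"dx":0.03,"dy":0.95,"dz":-0.45,"wx":0,"wy":-0.01,"wz":0.02},
    {"dx":0.03,"dy":0.95,"dz":-0.45,"wx":0,"wy":-0.01,"wz":0.02},
    {"dx":0.03,"dy":0.95,"dz":-0.45,"wx":0,"wy":0,"wz":0},
    {"dx":0.03,"dy":0.9,"dz":-0.4,"wx":0,"wy":0,"wz":0},
    {"dx":0,"dy":0.5,"dz":-0.25,"wx":0,"wy":0,"wz":0},
    {"dx":0,"dy":0.15,"dz":-0.1,"wx":0,"wy":0,"wz":0},
    {"dx":0,"dy":0,"dz":0,"wx":0,"wy":0,"wz":0},
  ],
)

```text
time_s: 11.85
tcp_pos: [0.573, -0.3173, 0.1631]
eef_rot: [110.7, 89.9, -83.6]
contact_force: [-0.1, 1.0, -0.6]
gripper_width: 0.0879
```

```bash
python3 - <<'E'
from h import *
im,d,M,W=snap("wrist","w4"); im=im.astype(int)
go([.5905,-.3285,.05],Rtool([0,0,-1],-dy))
near=(np.hypot(W[...,0]-.55,W[...,1]+.31)<.18)&(d>0)&(W[...,2]>.03)&(W[...,2]<.09)
yel=near&(im[...,0]>90)&(im[...,1]>80)&(im[...,2]<60)
red=near&(im[...,0]>80)&(im[...,1]<40)&(im[...,2]<40)
for nm,m in (("y",yel),("r",red)):
    c=W[m]; rc=cv2.minAreaRect((c[:,:2]*1000).astype(np.float32)); print(nm,m.sum(),rc,np.median(c,0))
E
```

```text
t 11.9 at [ 0.5729 -0.3168  0.1631] dist [ 0.0176 -0.0117 -0.1131] rotdeg [-0.06 -0.01 -0.05] rows 6 min 5.66 F [-0.  -0.8  0.7] M [ 0.   -0.    0.05] w 0.0876
0 [0.94, 0.06, -0.17, -0.0, -0.0, -0.0]
y 2418 ((555.185791015625, -321.1865234375), (19.3372802734375, 194.0801239013672), 75.53097534179688) [ 0.58079883 -0.3269734   0.05735413]
r 638 ((549.141845703125, -318.9697570800781), (28.894075393676758, 9.059268951416016), 75.49141693115234) [ 0.55029293 -0.31802321  0.05988756]
```

View pics/w4.png

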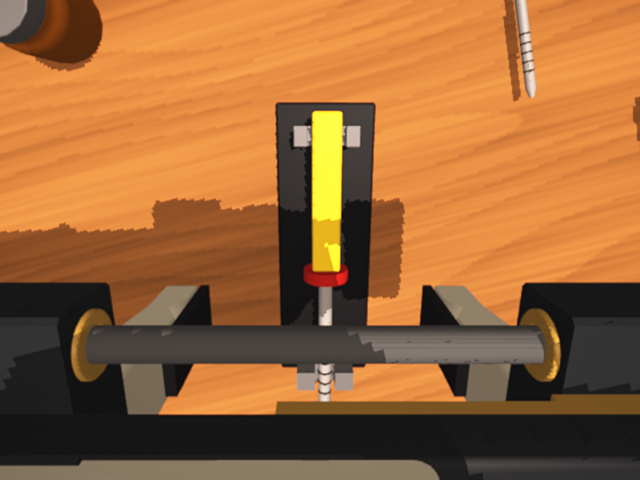

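Emit:
arm_command(
  plan=[
    {"dx":0.5,"dy":0.1,"dz":-0.35,"wx":0,"wy":0,"wz":0},
    {"dx":0.9,"dy":0.05,"dz":-0.35,"wx":0,"wy":0,"wz":0},
    {"dx":0.9,"dy":0,"dz":-0.2,"wx":0,"wy":0,"wz":0},
    {"dx":0.9,"dy":0,"dz":-0.05,"wx":0,"wy":0,"wz":0},
    {"dx":0.8,"dy":0,"dz":0,"wx":0,"wy":0,"wz":0},
    {"dx":0.5,"dy":0,"dz":0,"wx":0,"wy":0,"wz":0},
    {"dx":0.1,"dy":0,"dz":0,"wx":0,"wy":0,"wz":0},
    {"dx":0,"dy":0,"dz":0,"wx":0,"wy":0,"wz":0},
  ],
)

```text
time_s: 12.57
tcp_pos: [0.5946, -0.3183, 0.0665]
eef_rot: [-178.5, 89.8, -12.5]
contact_force: [-0.0, 1.1, 0.6]
gripper_width: 0.0876
```

```bash
python3 - <<'E'
from h import *
go([.591,-.3293,.043],Rtool([0,0,-1],-dy))
E
```

```text
t 12.57 at [ 0.5946 -0.3183  0.0665] dist [-0.0036 -0.011  -0.0235] rotdeg [ 0.35 -0.21  0.01] rows 2 min 1.18 F [-0.   1.1  0.6] M [ 0.04  0.02 -0.01] w 0.0876
0 [0.59, 0.29, 0.02, 0.04, -0.02, 0.0]
```

Emit:
arm_command(
  plan=[
    {"dx":0.3,"dy":0.3,"dz":0.03,"wx":0.05,"wy":-0.04,"wz":0},
    {"dx":0.5,"dy":0.2,"dz":0,"wx":0,"wy":0,"wz":0},
    {"dx":0.25,"dy":0,"dz":0,"wx":0,"wy":0,"wz":0},
    {"dx":0,"dy":0,"dz":0,"wx":0,"wy":0,"wz":0},
  ],
)

```text
time_s: 12.9
tcp_pos: [0.5931, -0.3285, 0.0462]
eef_rot: [178.5, 89.8, -15.7]
contact_force: [-0.1, 0.4, -0.5]
gripper_width: 0.0874
```

```bash
python3 - <<'E'
from h import *
go([.591,-.3293,.043],Rtool([0,0,-1],-dy))
E
```

```text
t 12.9 at [ 0.5931 -0.3285  0.0462] dist [-0.0021 -0.0008 -0.0032] rotdeg [ 0.18 -0.24 -0.01] rows 1 min 0.16 F [-0.1  0.4 -0.5] M [-0.01 -0.04  0.  ] w 0.0874
0 [0.16, 0.06, 0.09, 0.04, -0.05, -0.0]
```

Emit:
arm_command(
  plan=[
    {"dx":0.15,"dy":0.05,"dz":0.1,"wx":0.04,"wy":-0.05,"wz":0},
    {"dx":0,"dy":0,"dz":0,"wx":0,"wy":0,"wz":0},
    {"dx":0,"dy":0,"dz":0,"wx":0,"wy":0,"wz":0},
    {"dx":0,"dy":0,"dz":0,"wx":0,"wy":0,"wz":0},
    {"dx":0,"dy":0,"dz":0,"wx":0,"wy":0,"wz":0},
    {"dx":0,"dy":0,"dz":0,"wx":0,"wy":0,"wz":0},
    {"dx":0,"dy":0,"dz":0,"wx":0,"wy":0,"wz":0},
  ],
  fingers=1,
  force=50,
)

```text
time_s: 13.48
tcp_pos: [0.5913, -0.3299, 0.0444]
eef_rot: [171.7, 89.9, -22.7]
contact_force: [-0.4, 0.5, -0.3]
gripper_width: 0.0466
```

```bash
python3 - <<'E'
from h import *
go([.591,-.3293,.043],Rtool([0,0,-1],-dy))
E
```

```text
t 13.48 at [ 0.5913 -0.3299  0.0444] dist [-0.0003  0.0006 -0.0014] rotdeg [-0.06 -0.13 -0.02] rows 1 min 0.07 F [-0.4  0.5 -0.3] M [-0.07 -0.01 -0.01] w 0.0466
0 [0.07, -0.03, 0.02, -0.01, -0.03, -0.0]
```

Emit:
arm_command(
  plan=[
    {"dx":0.07,"dy":-0.03,"dz":0,"wx":0,"wy":0,"wz":0},
    {"dx":0,"dy":0,"dz":0,"wx":0,"wy":0,"wz":0},
    {"dx":0,"dy":0,"dz":0,"wx":0,"wy":0,"wz":0},
    {"dx":0,"dy":0,"dz":0,"wx":0,"wy":0,"wz":0},
    {"dx":0,"dy":0,"dz":0,"wx":0,"wy":0,"wz":0},
    {"dx":0,"dy":0,"dz":0,"wx":0,"wy":0,"wz":0},
    {"dx":0,"dy":0,"dz":0,"wx":0,"wy":0,"wz":0},
    {"dx":0,"dy":0,"dz":0,"wx":0,"wy":0,"wz":0},
  ],
)

```text
time_s: 14.15
tcp_pos: [0.5917, -0.3292, 0.0433]
eef_rot: [172.4, 89.8, -22.0]
contact_force: [-0.3, 1.4, -0.2]
gripper_width: 0.0176
```

```bash
python3 - <<'E'
from h import *
go([.591,-.3293,.15],Rtool([0,0,-1],-dy))
E
```

```text
t 14.15 at [ 0.5917 -0.3292  0.0433] dist [-7.000e-04 -1.000e-04  1.067e-01] rotdeg [-0.04 -0.16 -0.02] rows 6 min 5.34 F [-0.3  1.4 -0.2] M [-0.03 -0.   -0.01] w 0.0176
0 [-0.89, 0.0, 0.0, -0.0, -0.01, -0.0]
```

Emit:
arm_command(
  plan=[
    {"dx":-0.3,"dy":0,"dz":0,"wx":0,"wy":0,"wz":0},
    {"dx":-0.7,"dy":0,"dz":0,"wx":0,"wy":0,"wz":0},
    {"dx":-0.9,"dy":0,"dz":0,"wx":0,"wy":0,"wz":0},
    {"dx":-0.9,"dy":0,"dz":0,"wx":0,"wy":0,"wz":0},
    {"dx":-0.9,"dy":0,"dz":0,"wx":0,"wy":0,"wz":0},
    {"dx":-0.9,"dy":0,"dz":0,"wx":0,"wy":0,"wz":0},
    {"dx":-0.9,"dy":0,"dz":0,"wx":0,"wy":0,"wz":0},
    {"dx":-0.3,"dy":0,"dz":0,"wx":0,"wy":0,"wz":0},
  ],
)

```text
time_s: 14.82
tcp_pos: [0.5877, -0.3277, 0.1607]
eef_rot: [-7.9, 89.5, 157.6]
contact_force: [-0.0, -0.8, -1.1]
gripper_width: 0.0174
```

```bash
cat >> h.py <<'E'
DO=np.array([.427,-.038,0]); Z=np.array([0,0,1.])
a=np.cos(np.pi/6)*dx+.5*Z; tx=.5*dx-np.cos(np.pi/6)*Z
RT=Rtool(tx,-dy); MOUTH=DO+.101*dx+.095*Z
GX=.048; GZ=.0067
def tcp_for(s): # collar face at distance s from mouth
    return MOUTH+(s+GX)*a+GZ*tx
E
python3 - <<'E'
from h import *
im,d,M,W=snap("wrist","w5"); snap("side","s5")
go(tcp_for(.135)+[0,0,.02],RT)
print(tool()[2]["joints"],MOUTH)
E
```

```text
t 14.92 at [ 0.5874 -0.3274  0.1591] dist [0.0943 0.2245 0.0416] rotdeg [-0.17 30.53  0.06] rows 13 min 12.05 F [-0.3 -0.2 -1.6] M [-0.04 -0.05 -0.01] w 0.0175
0 [-0.16, -0.93, -0.13, -0.0, 0.51, 0.0]
2 [-0.15, -0.93, -0.15, -0.0, 0.51, 0.0]
5 [-0.13, -0.93, -0.17, -0.0, 0.51, 0.0]
8 [-0.11, -0.93, -0.18, -0.0, 0.51, 0.0]
10 [-0.09, -0.93, -0.19, -0.0, 0.51, 0.0]
[-12.62694595  23.71202151  -5.05520185  -0.13030127 -61.75562713
  88.24399737] [ 0.52487059 -0.0629469   0.095     ]
```

View pics/w5.png

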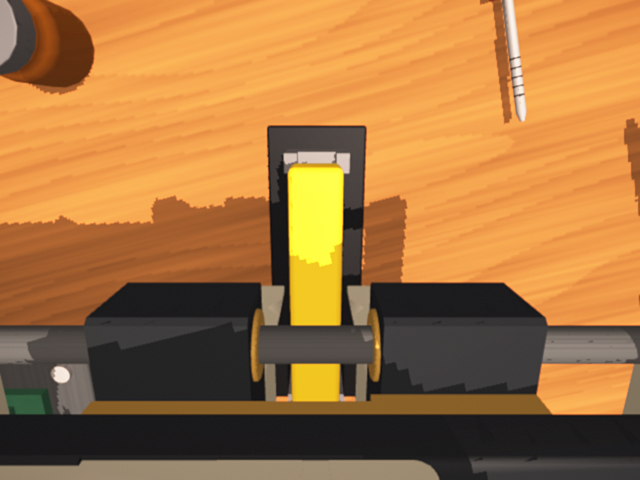

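View pics/s5.png

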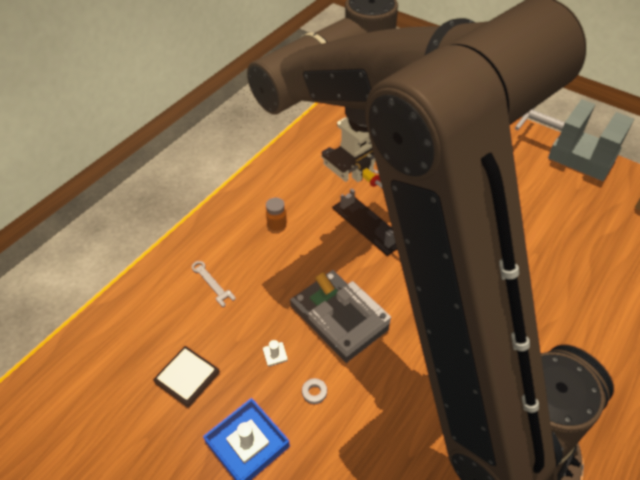

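Emit:
arm_command(
  plan=[
    {"dx":-0.16,"dy":-0.5,"dz":-0.12,"wx":0,"wy":0.5,"wz":0},
    {"dx":-0.16,"dy":-0.93,"dz":-0.14,"wx":0,"wy":0.51,"wz":0},
    {"dx":-0.15,"dy":-0.93,"dz":-0.15,"wx":0,"wy":0.51,"wz":0},
    {"dx":-0.15,"dy":-0.93,"dz":-0.15,"wx":0,"wy":0.51,"wz":0},
    {"dx":-0.14,"dy":-0.93,"dz":-0.16,"wx":0,"wy":0.51,"wz":0},
    {"dx":-0.14,"dy":-0.93,"dz":-0.16,"wx":0,"wy":0.51,"wz":0},
    {"dx":-0.13,"dy":-0.93,"dz":-0.17,"wx":0,"wy":0.51,"wz":0},
    {"dx":-0.13,"dy":-0.93,"dz":-0.17,"wx":0,"wy":0.51,"wz":0},
    {"dx":-0.12,"dy":-0.93,"dz":-0.18,"wx":0,"wy":0.51,"wz":0},
    {"dx":-0.1,"dy":-0.9,"dz":-0.18,"wx":0,"wy":0.51,"wz":0},
    {"dx":-0.1,"dy":-0.8,"dz":-0.18,"wx":0,"wy":0.5,"wz":0},
    {"dx":-0.08,"dy":-0.4,"dz":-0.15,"wx":0,"wy":0.4,"wz":0},
    {"dx":-0.05,"dy":-0.1,"dz":-0.1,"wx":0,"wy":0.2,"wz":0},
    {"dx":0,"dy":0,"dz":0,"wx":0,"wy":0,"wz":0},
  ],
)

```text
time_s: 16.08
tcp_pos: [0.6597, -0.1256, 0.1755]
eef_rot: [-179.0, 62.9, -13.6]
contact_force: [-0.3, 0.2, -1.5]
gripper_width: 0.0178
```

```bash
python3 - <<'E'
from h import *
go(tcp_for(.135)+[0,0,.02],RT)
for n in ("side","top"):
    im,d,M,W=snap(n,n+"6"); np.savez("pics/"+n+"6.npz",im=im,d=d,W=W)
s=cv2.imread("pics/side6.png")[150:350,230:450]; cv2.imwrite("pics/side6c.png",cv2.resize(s,None,fx=3,fy=3,interpolation=cv2.INTER_CUBIC))
s=cv2.imread("pics/top6.png")[170:330,200:400]; cv2.imwrite("pics/top6c.png",cv2.resize(s,None,fx=3,fy=3,interpolation=cv2.INTER_CUBIC))
E
```

```text
t 16.08 at [ 0.6597 -0.1256  0.1755] dist [0.022  0.0227 0.0252] rotdeg [-0.3   2.93  0.33] rows 2 min 1.38 F [-0.3  0.2 -1.5] M [ 0.34  1.93 -0.07] w 0.0178
0 [-0.38, -0.69, -0.63, -0.03, 0.32, 0.04]
1 [-0.36, -0.69, -0.64, -0.03, 0.32, 0.04]
```

View pics/side6c.png

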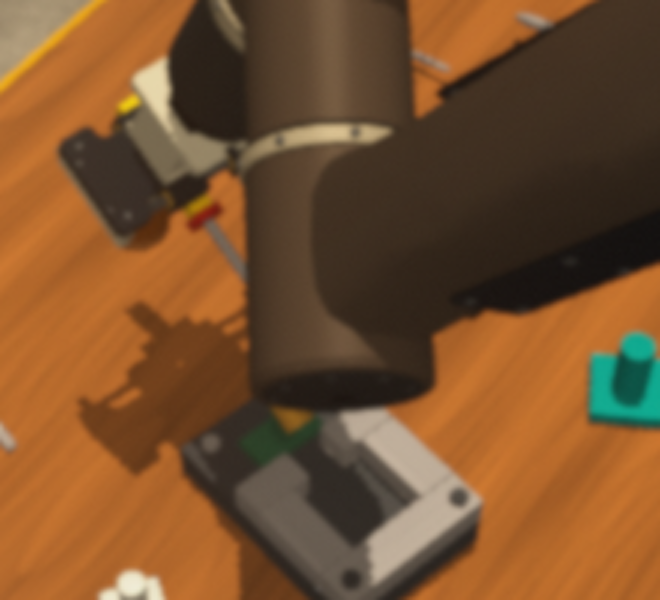

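View pics/top6c.png

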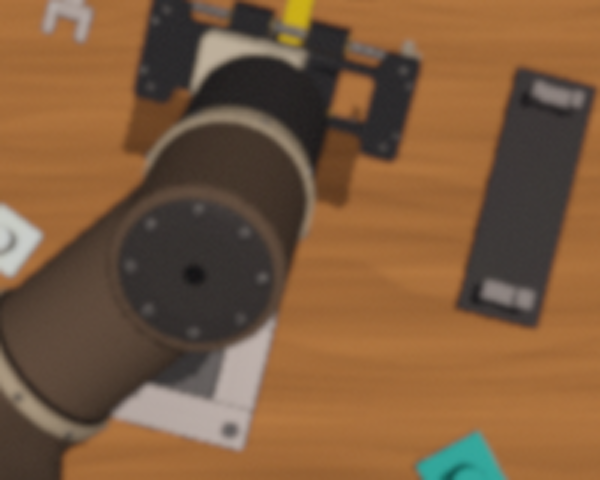

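Emit:
arm_command(
  plan=[
    {"dx":-0.38,"dy":-0.6,"dz":-0.6,"wx":-0.03,"wy":0.32,"wz":0.04},
    {"dx":-0.3,"dy":-0.5,"dz":-0.5,"wx":-0.03,"wy":0.32,"wz":0.04},
    {"dx":0,"dy":-0.1,"dz":-0.1,"wx":0,"wy":0,"wz":0},
    {"dx":0,"dy":0,"dz":0,"wx":0,"wy":0,"wz":0},
  ],
)

```text
time_s: 16.52
tcp_pos: [0.6811, -0.11, 0.1977]
eef_rot: [179.8, 60.2, -14.9]
contact_force: [-0.1, 0.1, -2.3]
gripper_width: 0.0176
```

```bash
cat > fit.py <<'E'
from h import *
def handfit(n,im,d,W,p,q):
    im=im.astype(int)
    Rm=q.as_matrix(); ax=-Rm[:,2]; ay=Rm[:,1]; ux=-Rm[:,0]   # rod x dir, jaw dir, "up"
    o=p-GZ*0+ -GX*ax + Rm[:,0]*(-GZ)   # predicted rod origin
    L=(W-o)@np.column_stack([ax,ay,ux])  # coords in predicted rod frame
    rad=np.hypot(L[...,1],L[...,2])
    red=(im[...,0]>60)&(im[...,0]>2.2*im[...,1])&(im[...,0]>2.2*im[...,2])&(rad<.03)&(abs(L[...,0])<.03)
    sh=(rad<.016)&(L[...,0]>-.11)&(L[...,0]<-.008)
    print(n,"red",red.sum(),np.round(L[red].mean(0)*1000,1) if red.any() else None, "xrange",np.round(np.percentile(L[red][:,0],[2,98])*1000,1) if red.any() else None)
    for lo in range(-110,0,15):
        m=sh&(L[...,0]*1000>lo)&(L[...,0]*1000<=lo+15)
        if m.sum()>3: print(lo,m.sum(),np.round(np.median(L[m],0)*1000,1))
    M=cam(n); c=-M[3].T@M[4]; v=(c-o)/np.linalg.norm(c-o); print("viewdir in rod frame",np.round(v@np.column_stack([ax,ay,ux]),2))
E
python3 - <<'E'
from fit import *
go(tcp_for(.135)+[0,0,.02],RT)
p,q,s=tool()
im,d,M,W=snap("side","side7")
handfit("side",im,d,W,p,q)
p,q,s=tool();print(p)
# tube fit in nominal die frame
B=np.column_stack([dx,dy,Z]); T=np.column_stack([tx,dy,a])
for n in ("top","side"):
    z=np.load(f"pics/{n}0.npz"); Wn=world(n,z["d"],(float(z["f"]),float(z["cx"]),float(z["cy"]),z["R"],z["t"])); I=z["im"].astype(int)
    L=(Wn-MOUTH)@T; m=(L[...,2]>-.05)&(L[...,2]<.01)&(np.hypot(L[...,0],L[...,1])<.02)&(I[...,0]>1.4*I[...,1])&(Wn[...,2]>.06)
    c=-z["R"].T@z["t"]; v=(c-MOUTH)/np.linalg.norm(c-MOUTH)@T
    print(n,m.sum(),"med",np.round(np.median(L[m],0)*1000,1),"view",np.round(v,2),"z range",np.round(np.percentile(L[m][:,2],[2,98])*1000,1))
    # circle fit radius 12 offset
    from scipy.optimize import least_squares
    f=lambda k: np.hypot(L[m][:,0]-k[0]-k[2]*L[m][:,2],L[m][:,1]-k[1]-k[3]*L[m][:,2])-.012
    k=least_squares(f,[0,0,0,0],loss="soft_l1",f_scale=.001); print("offset mm",np.round(k.x*1000,1),np.sqrt(np.mean(k.fun**2)))
E
```

```text
t 16.52 at [ 0.6811 -0.11    0.1977] dist [0.0006 0.0071 0.003 ] rotdeg [-0.29  0.23 -0.3 ] rows 1 min 0.35 F [-0.1  0.1 -2.3] M [ 0.47  2.01 -0.09] w 0.0176
0 [-0.16, -0.35, -0.02, -0.06, 0.05, -0.07]
side red 45 [ 1.5 -5.  10.2] xrange [-2.   5.4]
-110 25 [-102.    -1.2    3.9]
-95 28 [-87.3  -1.6   3.4]
-80 28 [-72.5  -1.2   3.4]
-65 29 [-57.5  -1.2   4.4]
-50 29 [-42.1  -1.8   3.8]
-35 28 [-27.4  -1.5   3.6]
-20 22 [-14.1   0.1   3.9]
viewdir in rod frame [-0.11 -0.37  0.92]
[ 0.68096557 -0.10998773  0.19759084]
  return _methods._mean(a, axis=axis, dtype=dtype,
  ret = um.true_divide(
Traceback (most recent call last):
IndexError: index -1 is out of bounds for axis 0 with size 0
```

```bash
cat > tube.py <<'E'
from h import *
from scipy.optimize import least_squares
T=np.column_stack([tx,dy,a])
def tube(n,Wn,I,M):
    I=I.astype(int); L=(Wn-MOUTH)@T
    m=(L[...,2]>-.05)&(L[...,2]<.006)&(np.hypot(L[...,0],L[...,1])<.022)&(I[...,2]*2<I[...,0])&(I[...,0]>I[...,1]+10)&(Wn[...,2]>.06)
    if m.sum()<10: print(n,"few",m.sum()); return
    c=-M[3].T@M[4]; v=(c-MOUTH)/np.linalg.norm(c-MOUTH)@T
    m2=m&(L[...,2]<-.004)
    P=L[m2]
    f=lambda k: np.r_[np.hypot(P[:,0]-k[0]-k[2]*P[:,2],P[:,1]-k[1]-k[3]*P[:,2])-.012, .0002*len(P)**.5*k[2:]/.03]
    k=least_squares(f,[0,0,0,0],loss="soft_l1",f_scale=.001)
    print(n,m.sum(),"med",np.round(np.median(P,0)*1000,1),"view",np.round(v,2),"z pct",np.round(np.percentile(L[m][:,2],[1,50,99])*1000,1),"offset(mm at mouth tx,dy; slope)",np.round(k.x*[1000,1000,1,1],3),"rms",np.sqrt(np.mean(k.fun**2)))
if __name__=="__main__":
  for n in ("top","side"):
    z=np.load(f"pics/{n}0.npz"); M=(float(z["f"]),float(z["cx"]),float(z["cy"]),z["R"],z["t"])
    W=world(n,z["d"],M); tube(n,W,z["im"],M)
    h=(W-DO)@np.column_stack([dx,dy,Z]); 
    m=(np.abs(h[...,0]-.032)<.12)&(np.abs(h[...,1])<.09)&(h[...,2]>.045)&(h[...,2]<.06)&(h[...,0]<.07)
    print("blk top edges (die frame) x",np.round(np.percentile(h[m][:,0],[.5,99.5])*1000,1),"y",np.round(np.percentile(h[m][:,1],[.5,99.5])*1000,1))
E
python3 tube.py
```

```text
top 187 med [ -8.9   0.6 -22.3] view [-0.89 -0.07  0.46] z pct [-43.  -16.9   1.7] offset(mm at mouth tx,dy; slope) [ 0.206  2.04  -0.014  0.004] rms 0.0024113738476973733
blk top edges (die frame) x [-64.4  60.3] y [-63.2  65.7]
side 221 med [ -8.2   3.3 -24.6] view [-0.93  0.37  0.01] z pct [-44.6 -23.3  -1.3] offset(mm at mouth tx,dy; slope) [ 1.213 -1.152  0.003 -0.002] rms 0.002118192066479999
blk top edges (die frame) x [-66.7  59.3] y [-65.3  64.7]
```

View pics/side7.png

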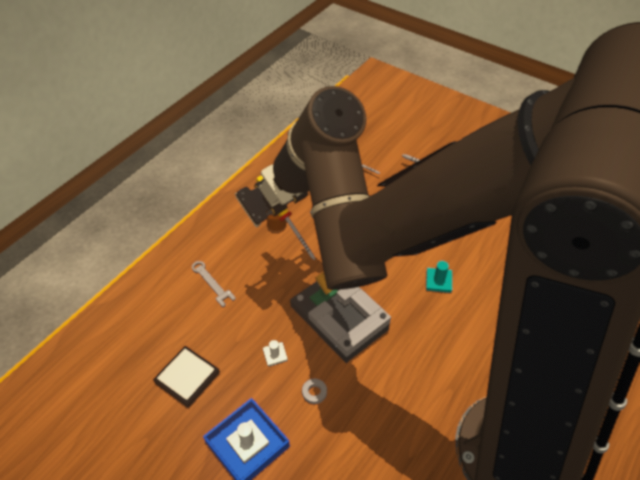

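```bash
cat >> h.py <<'E'
MOUTH=MOUTH+.0013*tx-.0007*dy-.001*a; GX=.049
def rel(R=RT):
    p,q,s=tool(); D=p-tcp_for(0); print("t",round(s["time_s"],2),"s mm",round(D@a*1000,1),"lat tx,dy mm",np.round([D@tx*1000,D@dy*1000],1),"F along a",np.round(s["contact_force"]@a,1),"lat",np.round([s["contact_force"]@tx,s["contact_force"]@dy],1),"w",round(s["gripper_width"],4))
E
python3 - <<'E'
from h import *
rel(); go(tcp_for(.125),RT)
E
```

```text
t 16.57 s mm 144.4 lat tx,dy mm [-15.4  -6.3] F along a -0.8 lat [1.6 0.3] w 0.0175
t 16.57 at [ 0.681  -0.11    0.1976] dist [-0.0072  0.0084 -0.023 ] rotdeg [-0.31  0.24 -0.3 ] rows 1 min 0.97 F [ 0.2  0.3 -1.8] M [ 0.46  1.91 -0.01] w 0.0175
0 [0.77, -0.32, 0.97, -0.07, 0.05, -0.06]
```

Emit:
arm_command(
  plan=[
    {"dx":0.4,"dy":-0.15,"dz":0.4,"wx":-0.05,"wy":0.04,"wz":-0.05},
    {"dx":0.3,"dy":-0.1,"dz":0.35,"wx":0,"wy":0,"wz":0},
    {"dx":0.1,"dy":0,"dz":0.1,"wx":0,"wy":0,"wz":0},
    {"dx":0,"dy":0,"dz":0,"wx":0,"wy":0,"wz":0},
  ],
)

```text
time_s: 16.9
tcp_pos: [0.6759, -0.1057, 0.1733]
eef_rot: [-179.7, 60.2, -14.4]
contact_force: [-0.2, -1.4, -1.4]
gripper_width: 0.0178
```

```bash
python3 - <<'E'
from h import *
rel(); go(tcp_for(.125),RT)
E
```

```text
t 16.9 s mm 127.1 lat tx,dy mm [ 2.6 -3.4] F along a -0.6 lat [ 1.3 -1.4] w 0.0178
t 16.9 at [ 0.6759 -0.1057  0.1733] dist [-0.0021  0.0041  0.0012] rotdeg [-0.44  0.22 -0.07] rows 1 min 0.17 F [-0.2 -1.4 -1.4] M [ 0.33  1.95 -0.15] w 0.0178
0 [-0.13, -0.17, 0.1, -0.1, 0.05, -0.02]
```

Emit:
arm_command(
  plan=[
    {"dx":-0.12,"dy":-0.16,"dz":0.05,"wx":-0.1,"wy":0.05,"wz":-0.02},
    {"dx":0,"dy":0,"dz":0,"wx":0,"wy":0,"wz":0},
  ],
)

```text
time_s: 17.07
tcp_pos: [0.6747, -0.1051, 0.1743]
eef_rot: [179.9, 60.1, -14.6]
contact_force: [0.0, 0.1, -2.3]
gripper_width: 0.0176
```

```bash
python3 - <<'E'
from fit import *
rel(); go(tcp_for(.125),RT)
p,q,s=tool()
im,d,M,W=snap("side","side8")
handfit("side",im,d,W,p,q)
s=cv2.imread("pics/side8.png")[170:350,230:430]; cv2.imwrite("pics/side8c.png",cv2.resize(s,None,fx=4,fy=3.3,interpolation=cv2.INTER_CUBIC)[:600,:800])
E
```

```text
t 17.07 s mm 126.4 lat tx,dy mm [ 1.1 -3.1] F along a -1.1 lat [2.  0.1] w 0.0176
t 17.07 at [ 0.6747 -0.1051  0.1743] dist [-0.0009  0.0035  0.0003] rotdeg [-0.11  0.06 -0.13] rows 1 min 0.16 F [ 0.   0.1 -2.3] M [ 0.41  1.98 -0.03] w 0.0176
0 [-0.06, -0.16, 0.07, -0.03, 0.01, -0.03]
side red 40 [ 3.1 -4.9 11. ] xrange [-0.6  6.4]
-110 25 [-102.    -0.6    3.2]
-95 29 [-87.3  -1.2   3.3]
-80 28 [-72.5  -0.7   2.5]
-65 27 [-57.2  -1.1   3.8]
-50 26 [-42.2  -0.3   1.6]
-35 26 [-27.5  -1.2   3.2]
-20 23 [-14.1  -1.6   4. ]
viewdir in rod frame [-0.09 -0.37  0.93]
```

View pics/side8c.png

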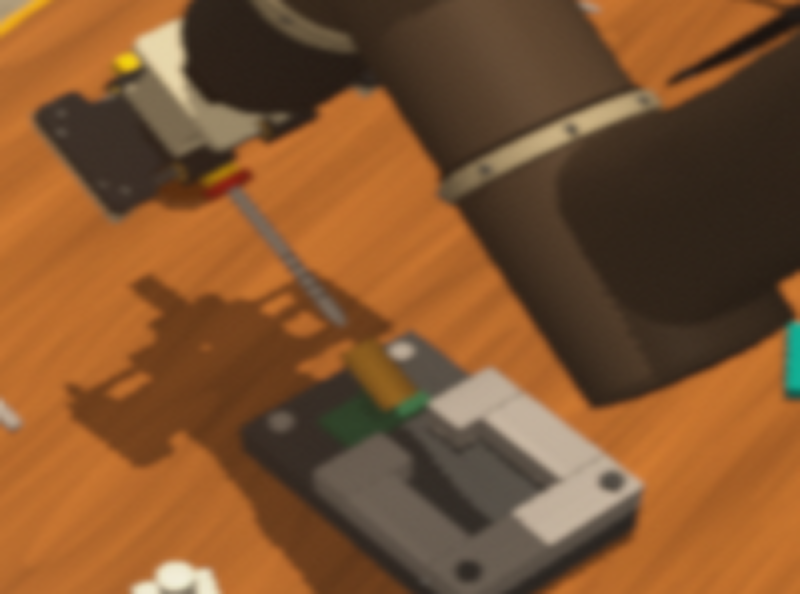

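```bash
python3 - <<'E'
from tube import *
import tube as tb
# redo with updated MOUTH (h imported fresh)
p,q,s=tool(); rel()
im,d,M,W=snap("side","side9"); tube("side",W,im,M)
# image check: perpendicular offset of shaft and tube pixels wrt predicted axis line
L=(W-MOUTH)@T; v=(-M[3].T@M[4]-MOUTH); v/=np.linalg.norm(v); v=v@T
e=np.array([v[1],-v[0],0]);e/=np.linalg.norm(e)  # perpendicular to view & axis
I=im.astype(int)
C=L@e
mt=(L[...,2]>-.042)&(L[...,2]<-.006)&(np.hypot(L[...,0],L[...,1])<.02)&(I[...,2]*2<I[...,0])&(I[...,0]>I[...,1]+10)&(W[...,2]>.06)
ms=(L[...,2]>.022)&(L[...,2]<.11)&(np.hypot(L[...,0],L[...,1])<.02)
print("e",e)
for nm,m in(("tube",mt),("shaft",ms)):
    c=C[m]*1000; print(nm,m.sum(),"mid",np.round([(np.percentile(c,3)+np.percentile(c,97))/2,c.mean()],2),"tx",np.round(np.median(L[m][:,0])*1000,1))
m=ms; print(np.polyfit(L[m][:,2],C[m],1), np.polyfit(L[mt][:,2],C[mt],1))
E
```

```text
t 17.12 s mm 126.6 lat tx,dy mm [ 1.2 -3.6] F along a -1.1 lat [ 2.6 -0.9] w 0.0174
side 213 med [ -9.5   4.9 -24.3] view [-0.93  0.37  0.01] z pct [-43.  -22.3  -0.2] offset(mm at mouth tx,dy; slope) [-0.049  0.212  0.002  0.009] rms 0.002402821044278736
e [0.36881802 0.92950162 0.        ]
tube 174 mid [0.16 0.23] tx -9.7
shaft 159 mid [-3.22 -3.18] tx -2.2
[-0.00226996 -0.00302655] [-0.01425565 -0.00011587]
```

Emit:
arm_command(
  plan=[
    {"dx":-0.06,"dy":-0.2,"dz":0,"wx":-0.03,"wy":0.01,"wz":-0.03},
    {"dx":0,"dy":-0.05,"dz":0,"wx":0,"wy":0,"wz":0},
    {"dx":0,"dy":0,"dz":0,"wx":0,"wy":0,"wz":0},
  ],
)

```text
time_s: 17.42
tcp_pos: [0.6767, -0.1003, 0.1764]
eef_rot: [-179.9, 59.9, -14.3]
contact_force: [-0.2, 0.0, -2.2]
gripper_width: 0.0175
```

```bash
python3 - <<'E'
from h import *
rel(); go(tcp_for(.125),RT)
E
```

```text
t 17.42 s mm 128.1 lat tx,dy mm [-0.3  2. ] F along a -1.3 lat [ 1.8 -0. ] w 0.0175
t 17.42 at [ 0.6767 -0.1003  0.1764] dist [-0.003  -0.0013 -0.0019] rotdeg [-0.08 -0.06  0.01] rows 1 min 0.16 F [-0.2  0.  -2.2] M [ 0.52  1.92 -0.03] w 0.0175
0 [0.02, 0.1, 0.16, -0.02, -0.01, 0.0]
```

Insert the first 40 mm, with a small lateral correction.

Emit:
arm_command(
  plan=[
    {"dx":0,"dy":0.08,"dz":0.2,"wx":0,"wy":0,"wz":0},
    {"dx":0,"dy":0,"dz":0.2,"wx":0,"wy":0,"wz":0},
    {"dx":0,"dy":0,"dz":0.1,"wx":0,"wy":0,"wz":0},
  ],
)

```text
time_s: 17.67
tcp_pos: [0.6694, -0.0975, 0.1724]
eef_rot: [-179.8, 59.8, -14.0]
contact_force: [-0.3, 0.0, -2.0]
gripper_width: 0.0176
```

```bash
python3 - <<'E'
from h import *
rel(); go(tcp_for(.105),RT)
E
```

```text
t 17.67 s mm 119.4 lat tx,dy mm [-0.8  2.9] F along a -1.2 lat [ 1.6 -0.1] w 0.0176
t 17.67 at [ 0.6694 -0.0975  0.1724] dist [-0.0124  0.0001 -0.0078] rotdeg [ 0.04 -0.16  0.13] rows 1 min 0.72 F [-0.3  0.  -2. ] M [ 0.37  1.94 -0.08] w 0.0176
0 [0.04, 0.15, 0.72, 0.01, -0.03, 0.03]
```

Emit:
arm_command(
  plan=[
    {"dx":0.03,"dy":0.15,"dz":0,"wx":0.01,"wy":-0.03,"wz":0.02},
    {"dx":0,"dy":0.03,"dz":0,"wx":0,"wy":0,"wz":0},
    {"dx":0,"dy":0,"dz":0,"wx":0,"wy":0,"wz":0},
  ],
)

```text
time_s: 17.92
tcp_pos: [0.6687, -0.101, 0.1721]
eef_rot: [-179.9, 60.0, -14.2]
contact_force: [0.0, 0.6, -2.7]
gripper_width: 0.0176
```

```bash
python3 - <<'E'
from h import *
rel(); go(tcp_for(.105),RT)
E
```

```text
t 17.92 s mm 119.4 lat tx,dy mm [-0.4 -0.7] F along a -1.5 lat [2.3 0.6] w 0.0176
t 17.92 at [ 0.6687 -0.101   0.1721] dist [-0.0117  0.0037 -0.0075] rotdeg [ 0.02 -0.04  0.05] rows 1 min 0.72 F [ 0.   0.6 -2.7] M [0.47 1.95 0.05] w 0.0176
0 [0.02, -0.03, 0.72, 0.0, -0.01, 0.01]
```

Aligned to under 1 mm; push in along +tool z.

Emit:
arm_command(
  plan=[
    {"dx":0,"dy":0,"dz":0.3,"wx":0,"wy":0,"wz":0},
    {"dx":0,"dy":0,"dz":0.4,"wx":0,"wy":0,"wz":0},
    {"dx":0,"dy":0,"dz":0.4,"wx":0,"wy":0,"wz":0},
    {"dx":0,"dy":0,"dz":0.2,"wx":0,"wy":0,"wz":0},
  ],
)

```text
time_s: 18.25
tcp_pos: [0.6481, -0.0958, 0.1642]
eef_rot: [-179.0, 60.4, -14.1]
contact_force: [2.8, 0.5, -4.4]
gripper_width: 0.0175
```

```bash
python3 - <<'E'
from h import *
rel(); go(tcp_for(.06),RT)
E
```

```text
t 18.25 s mm 97.1 lat tx,dy mm [-4.1 -0.7] F along a 0.0 lat [5.1 1.2] w 0.0175
t 18.25 at [ 0.6481 -0.0958  0.1642] dist [-0.0289  0.0081 -0.0221] rotdeg [-0.8   0.4   0.08] rows 2 min 1.85 F [ 2.8  0.5 -4.4] M [0.17 1.   0.02] w 0.0175
0 [0.11, -0.0, 0.93, -0.09, 0.04, 0.01]
```

Emit:
arm_command(
  plan=[
    {"dx":0.18,"dy":0,"dz":0,"wx":-0.1,"wy":0.05,"wz":0.01},
    {"dx":0.03,"dy":0,"dz":0.1,"wx":0,"wy":0,"wz":0},
    {"dx":0,"dy":0,"dz":0.1,"wx":0,"wy":0,"wz":0},
  ],
)

```text
time_s: 18.5
tcp_pos: [0.6479, -0.0933, 0.1627]
eef_rot: [179.6, 60.5, -14.4]
contact_force: [1.8, -1.4, -3.2]
gripper_width: 0.018
```

```bash
python3 - <<'E'
from h import *
rel(); go(tcp_for(.06),RT)
E
```

```text
t 18.5 s mm 95.6 lat tx,dy mm [-3.3  1.7] F along a 0.2 lat [ 3.8 -0.9] w 0.018
t 18.5 at [ 0.6479 -0.0933  0.1627] dist [-0.0287  0.0055 -0.0206] rotdeg [ 0.29  0.49 -0.04] rows 2 min 1.78 F [ 1.8 -1.4 -3.2] M [0.22 1.29 0.02] w 0.018
0 [0.09, 0.04, 0.89, 0.03, 0.05, -0.0]
```

Emit:
arm_command(
  plan=[
    {"dx":0.12,"dy":0.06,"dz":0.25,"wx":0.03,"wy":0.05,"wz":0},
    {"dx":0.06,"dy":0.02,"dz":0.35,"wx":0,"wy":0,"wz":0},
    {"dx":0.04,"dy":0,"dz":0.35,"wx":0,"wy":0,"wz":0},
  ],
)

```text
time_s: 18.75
tcp_pos: [0.6361, -0.0894, 0.1585]
eef_rot: [179.2, 61.0, -14.7]
contact_force: [3.0, -0.9, -4.0]
gripper_width: 0.0176
```

```bash
python3 - <<'E'
from h import *
rel(); go(tcp_for(.03),RT)
E
```

```text
t 18.75 s mm 82.8 lat tx,dy mm [-5.8  2.6] F along a 0.7 lat [ 5.  -0.2] w 0.0176
t 18.75 at [ 0.6361 -0.0894  0.1585] dist [-0.0421  0.0081 -0.0314] rotdeg [ 0.47  0.97 -0.17] rows 3 min 2.63 F [ 3.  -0.9 -4. ] M [ 0.07  0.53 -0.02] w 0.0176
0 [0.11, 0.04, 0.88, 0.03, 0.07, -0.01]
```

Emit:
arm_command(
  plan=[
    {"dx":0.25,"dy":0.1,"dz":0,"wx":0.1,"wy":0.2,"wz":-0.03},
    {"dx":0.1,"dy":0,"dz":0,"wx":0,"wy":0.05,"wz":0},
    {"dx":0,"dy":0,"dz":0,"wx":0,"wy":0,"wz":0},
  ],
)

```text
time_s: 19.0
tcp_pos: [0.638, -0.0906, 0.1595]
eef_rot: [179.6, 60.9, -14.7]
contact_force: [1.8, -0.3, -4.0]
gripper_width: 0.0175
```

```bash
python3 - <<'E'
from h import *
rel(); go(tcp_for(.03),RT); im,d,M,W=snap("side","side10")
s=cv2.imread("pics/side10.png")[170:350,230:430]; cv2.imwrite("pics/side10c.png",cv2.resize(s,None,fx=4,fy=3.3,interpolation=cv2.INTER_CUBIC)[:600,:800])
from fit import handfit
p,q,s=tool(); handfit("side",im,d,W,p,q)
E
```

```text
t 19.0 s mm 85.1 lat tx,dy mm [-5.6  1.8] F along a -0.4 lat [4.3 0.1] w 0.0175
t 19.0 at [ 0.638  -0.0906  0.1595] dist [-0.044   0.0093 -0.0324] rotdeg [ 0.07  0.86 -0.21] rows 3 min 2.75 F [ 1.8 -0.3 -4. ] M [ 0.18  1.38 -0.02] w 0.0175
0 [0.11, 0.03, 0.92, 0.01, 0.06, -0.02]
side red 37 [ 3.2 -4.3 10. ] xrange [0.2 6.6]
-110 74 [-102.3   -1.7    1.1]
-95 57 [-89.1  -2.8   1.4]
-80 29 [-72.6  -0.3  -1.3]
-65 28 [-57.6  -1.   -0.1]
-50 28 [-42.4  -0.3   0.5]
-35 25 [-27.5  -0.7   0.9]
-20 24 [-13.5  -1.5   1. ]
viewdir in rod frame [-0.07 -0.37  0.93]
```

View pics/side10c.png

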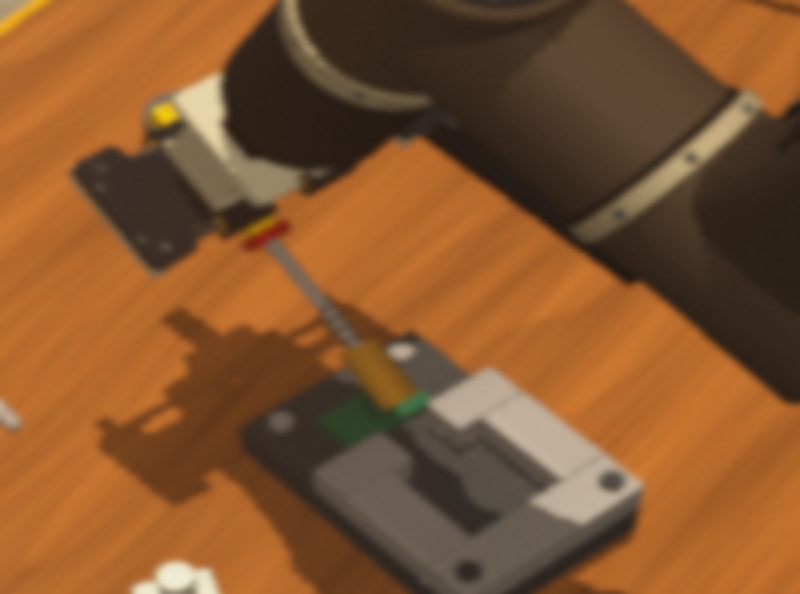

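Emit:
arm_command(
  plan=[
    {"dx":0.25,"dy":0.08,"dz":0,"wx":0,"wy":0.15,"wz":0},
    {"dx":0.15,"dy":0,"dz":0,"wx":0,"wy":0.1,"wz":0},
  ],
)

```text
time_s: 19.22
tcp_pos: [0.6424, -0.0925, 0.1612]
eef_rot: [179.3, 60.6, -15.0]
contact_force: [0.2, -0.3, -2.1]
gripper_width: 0.0173
```

```bash
python3 - <<'E'
from h import *
rel(); go(tcp_for(.03),RT)
E
```

```text
t 19.22 s mm 90.1 lat tx,dy mm [-4.7  1.1] F along a -0.8 lat [ 2.  -0.2] w 0.0173
t 19.22 at [ 0.6424 -0.0925  0.1612] dist [-0.0484  0.0112 -0.0341] rotdeg [ 0.07  0.63 -0.37] rows 4 min 3.0 F [ 0.2 -0.3 -2.1] M [ 0.48  1.9  -0.01] w 0.0173
0 [0.07, 0.01, 0.75, 0.0, 0.03, -0.02]
```

```bash
python3 - <<'E'
from h import *
s=tool()[2]; print(s["joints"],s["qd"],s["joint_torque"])
E
```

```text
[ -7.79616181   7.60628646 -53.56082677  95.45211926  -3.56575264
 -11.07497049] [ 1.06939382  0.88714771  1.66036262  0.23947948 -1.19809087 -0.83912597] [-1.03171924e-01 -3.54638386e+01  2.38854915e+01 -2.34472062e-01
 -3.12566981e-01  3.09802440e-02]
```

Emit:
arm_command(
  plan=[
    {"dx":0,"dy":0,"dz":-0.4,"wx":0,"wy":0,"wz":0},
    {"dx":0.05,"dy":0,"dz":-0.5,"wx":0,"wy":0,"wz":0},
    {"dx":0.05,"dy":0,"dz":-0.5,"wx":0,"wy":0,"wz":0},
  ],
)

```text
time_s: 19.47
tcp_pos: [0.6656, -0.1005, 0.1728]
eef_rot: [178.9, 60.7, -15.3]
contact_force: [1.4, -1.6, -0.5]
gripper_width: 0.0176
```

```bash
cat > rec.py <<'E'
from h import *
import json
def rec():
    p,q,s=tool(); open("log.jsonl","a").write(json.dumps([list(map(float,s["joints"])),list(map(float,p)),list(map(float,s["eef_rot"]))])+"\n")
    print("joints",np.round(s["joints"],1))
if __name__=="__main__": rec(); rel()
E
python3 rec.py
```

```text
joints [  2.7   9.  -49.   66.6  -9.5   9. ]
t 19.47 s mm 117.0 lat tx,dy mm [-2.5 -0.9] F along a 1.3 lat [ 1.3 -1.2] w 0.0176
```

Emit:
arm_command(
  plan=[
    {"dx":0,"dy":0,"dz":-0.6,"wx":0,"wy":0,"wz":0},
    {"dx":0,"dy":0,"dz":-0.7,"wx":0,"wy":0,"wz":0},
  ],
)

```text
time_s: 19.63
tcp_pos: [0.6868, -0.1058, 0.1847]
eef_rot: [179.0, 60.8, -15.3]
contact_force: [1.5, -2.1, -0.9]
gripper_width: 0.0172
```

```bash
python3 rec.py
```

```text
joints [  7.3  10.4 -43.1  50.  -14.1  21.9]
t 19.63 s mm 141.9 lat tx,dy mm [-1.9 -0.8] F along a 1.3 lat [ 1.7 -1.7] w 0.0172
```

Emit:
arm_command(
  plan=[
    {"dx":-0.4,"dy":0,"dz":-0.6,"wx":0,"wy":0,"wz":0},
    {"dx":-0.4,"dy":0,"dz":-0.4,"wx":0,"wy":0,"wz":0},
    {"dx":0,"dy":0,"dz":0,"wx":0,"wy":0,"wz":0},
  ],
)

```text
time_s: 19.88
tcp_pos: [0.6994, -0.1053, 0.21]
eef_rot: [179.4, 60.8, -14.9]
contact_force: [0.1, 0.6, -1.7]
gripper_width: 0.0179
```

```bash
python3 rec.py
cat > kin.py <<'E'
from h import *
import json
from scipy.optimize import least_squares
S=[json.loads(l) for l in open("log.jsonl")]
S.append([[8.19390527e+01,2.05441694e+01,6.83463766e-01,0.001,-70.1356,-16.5065],[.2807,.6139,.2376],[96.008,89.9285,-108.563]])
S.append([[-12.62694595,23.71202151,-5.05520185,-0.13030127,-61.75562713,88.24399737],[.5874,-.3274,.1591],None])
S.append([[-7.79616181,7.60628646,-53.56082677,95.45211926,-3.56575264,-11.07497049],[.6424,-.0925,.1612],[179.3,60.6,-15.0]])
def ry(t): return Ro.from_euler('y',t,degrees=True)
def fk(j,k,s4=1,s6=1,o6=0):
    r0,d,h,L1,o,L2,L3=k
    R1=Ro.from_euler('z',j[0],degrees=True)
    Ru=R1*ry(j[1]); Rf=R1*ry(j[1]-j[2])
    p=R1.apply([r0,d,h])+Ru.apply([0,0,L1])+Rf.apply([L2,0,o])
    Rw=Rf*Ro.from_euler('x',s4*j[3],degrees=True)*ry(-j[4])
    p=p+Rw.apply([L3,0,0])
    R=Rw*Ro.from_euler('x',s6*j[5]+o6,degrees=True)
    return p,R
def fit(verbose=True):
    best=None
    for s4 in (1,-1):
        f=lambda k: np.concatenate([fk(j,k,s4)[0]-p for j,p,_ in S]+[1e-3*(np.array(k)-[0,-.19,.4,.4,.0,.4,.25])])
        b=least_squares(f,[0,-.19,.4,.4,0,.4,.25])
        e=np.sqrt(np.mean(b.fun[:-7]**2))
        # orientation of tool x
        ax=[np.degrees(np.arccos(np.clip(fk(j,b.x,s4)[1].apply([1,0,0])@Ro.from_euler('xyz',r_,degrees=True).apply([1,0,0]),-1,1))) for j,_,r_ in S if r_]
        # o6 determination
        out=[]
        for s6 in (1,-1):
            oo=[]
            for j,_,r_ in S:
                if r_ is None: continue
                R=fk(j,b.x,s4,s6)[1]; D=R.inv()*Ro.from_euler('xyz',r_,degrees=True); oo.append(np.degrees(D.as_rotvec()[0]))
            out.append(np.round(oo,1))
        if verbose: print(s4,np.round(b.x,4),"rms",e,"axdeg",np.round(ax,1),out)
        if best is None or e<best[0]: best=(e,b.x,s4)
    return best
if __name__=="__main__": fit()
E
python3 kin.py
```

```text
joints [ 10.3  10.2 -36.9  37.4 -19.9  32.6]
t 19.88 s mm 165.0 lat tx,dy mm [-17.8   2.8] F along a -0.8 lat [1.4 0.6] w 0.0179
1 [ 6.028e-01 -1.528e-01  6.090e-02  3.630e-02  8.310e-02  4.000e-04
 -3.830e-02] rms 0.04482514147164739 axdeg [17.5 21.6 23.9  0.1  7.1] [array([118.4, 126.1, 131. , -57. , 101.1]), array([ 136.1,  168.8, -158.2,  -90. ,   78.9])]
-1 [ 0.3566 -0.1317  0.1082  0.3689  0.0631  0.1396  0.2463] rms 0.04264753692763456 axdeg [0.  0.  0.  0.1 0. ] [array([-107.9, -133.8, -155.3,  -57. ,  -67.9]), array([-90., -90., -90., -90., -90.])]
```

```bash
cat > kin2.py <<'E'
from kin import *
def fk(j,k):
    r0,d,h,L1,o,L2,L3,d4,o4,ty,tz,u=k
    R1=Ro.from_euler('z',j[0],degrees=True)
    Ru=R1*ry(j[1]); Rf=R1*ry(j[1]-j[2])
    p=R1.apply([r0,d,h])+Ru.apply([u,0,L1])+Rf.apply([L2,0,o])
    R4=Rf*Ro.from_euler('x',-j[3],degrees=True); p=p+R4.apply([0,d4,o4])
    Rw=R4*ry(-j[4])
    R=Rw*Ro.from_euler('x',-j[5]-90,degrees=True)
    return p+Rw.apply([L3,ty,tz]),R
k0=[0,-.1,.4,.4,0,.4,.25,-.1,0,0,0,0]
f=lambda k: np.concatenate([fk(j,k)[0]-p for j,p,_ in S]+[2e-3*(np.array(k)-k0)])
b=least_squares(f,k0); K=b.x
if __name__=="__main__":
    print(len(S),np.round(K,4),"rms",np.sqrt(np.mean(b.fun[:-12]**2)),np.round(b.fun[:-12].reshape(-1,3)*1000,1))
E
python3 kin2.py
```

```text
6 [ 1.000e-04 -0.000e+00  1.993e-01  6.009e-01  2.000e-04  4.637e-01
  3.669e-01 -1.459e-01 -3.000e-04 -4.590e-02  3.000e-04 -2.000e-04] rms 8.725757481763719e-06 [[-0.  0. -0.]
 [-0.  0.  0.]
 [ 0.  0.  0.]
 [-0.  0. -0.]
 [-0. -0.  0.]
 [ 0. -0. -0.]]
```

```bash
cat > ik.py <<'E'
from kin2 import fk,K,np,Ro,least_squares
from h import *
LO=np.array([-176.03,-82.01,-58.28,-173.87,-174.79,-173.66]);HI=np.array([176.03,121.73,71.71,95.51,-.11,173.66])
def ik(P,R,q0):
    f=lambda j:(lambda pr: np.r_[(pr[0]-P)*10,(pr[1].inv()*R).as_rotvec()])(fk(j,K))
    b=least_squares(f,np.clip(q0,LO+1,HI-1),bounds=(LO,HI),xtol=1e-10,max_nfev=60); return b.x,np.abs(b.fun).max()
def pose(s,phi,flip=0):
    R=Ro.from_rotvec(a*np.radians(phi))*RT
    if flip: R=R*Ro.from_euler('x',180,degrees=True)
    # grasp axis: rod origin at mouth+s*a ; tcp = origin+GX*a+GZ*toolx
    return MOUTH+(s+GX)*a+GZ*R.apply([1,0,0]),R
if __name__=="__main__":
    rng=np.random.default_rng(0)
    q=np.array(r.get_state()["joints"]); print(q.round(1))
    for phi in range(-90,91,15):
        P,R=pose(.0,phi); sols=[]
        for i in range(14):
            x,e=ik(P,R,q if i==0 else rng.uniform(np.maximum(LO,[-60,-40,-58,-170,-150,-170]),np.minimum(HI,[60,90,70,95,0,170])))
            if e<1e-3 and not any(np.abs(x-y).max()<2 for y in sols): sols.append(x)
        print(phi,[list(np.round(x,0).astype(int)) for x in sols])
E
python3 ik.py
```

```text
[ 10.3  10.2 -36.9  37.4 -19.9  32.6]
-90 [[np.int64(34), np.int64(54), np.int64(-26), np.int64(42), np.int64(-98), np.int64(-23)]]
-75 [[np.int64(36), np.int64(45), np.int64(-34), np.int64(46), np.int64(-85), np.int64(-22)]]
-60 [[np.int64(35), np.int64(35), np.int64(-42), np.int64(52), np.int64(-72), np.int64(-22)]]
-45 [[np.int64(32), np.int64(25), np.int64(-50), np.int64(61), np.int64(-58), np.int64(-23)]]
-30 [[np.int64(23), np.int64(16), np.int64(-57), np.int64(75), np.int64(-43), np.int64(-24)]]
-15 []
0 []
15 [[np.int64(10), np.int64(7), np.int64(-42), np.int64(-13), np.int64(-8), np.int64(82)]]
30 [[np.int64(-14), np.int64(12), np.int64(-24), np.int64(-55), np.int64(-38), np.int64(138)]]
45 [[np.int64(-27), np.int64(21), np.int64(-18), np.int64(-64), np.int64(-58), np.int64(156)]]
60 [[np.int64(-34), np.int64(31), np.int64(-12), np.int64(-68), np.int64(-76), np.int64(164)]]
75 [[np.int64(-36), np.int64(41), np.int64(-5), np.int64(-71), np.int64(-91), np.int64(168)]]
90 [[np.int64(-37), np.int64(50), np.int64(2), np.int64(-73), np.int64(-105), np.int64(170)]]
```

```bash
python3 - <<'E'
from ik import *
p,q0,s=tool(); j=np.array(s["joints"]); print(fk(j,K)[0]-p)
P,R=pose(.15,30); P=P+[0,0,.01]
rv=(q0.inv()*R).as_rotvec()
for t in np.linspace(.1,1,10):
    j,e=ik(p+t*(P-p),q0*Ro.from_rotvec(rv*t),j); print(np.round(j,1),round(e,5))
for sv in (.14,.11,.08,.05,.02,0):
    j,e=ik(*pose(sv,30),j); print(sv,np.round(j,1),round(e,5))
go(P,R,9)
# final pose candidates
J=j
for h in (-40,-60,-75,-90,-110):
    x=np.array([np.cos(np.radians(h)),np.sin(np.radians(h)),0]); 
    for phi in (0,20,30):
        Rf=Ro.from_rotvec(x*np.radians(phi))*Rtool([0,0,-1],-np.cross(Z,x)); tip=np.array([.6355,.262,.105]); Pf=tip+(.11+GX)*x+GZ*Rf.apply([1,0,0])
        y,e=ik(Pf,Rf,J); print(h,phi,np.round(y,0),round(e,4),np.round(Pf,3))
E
```

```text
[7.73681617e-06 3.57497768e-06 7.74404540e-06]
[ 10.1  10.2 -34.8  28.7 -19.2  41.4] 0.0
[  9.7  10.3 -31.6  18.3 -19.7  52. ] 0.0
[  8.6  10.5 -27.8   7.5 -21.3  63.3] 0.0
[  6.6  10.9 -23.9  -2.8 -23.7  74.6] 0.0
[  4.   11.3 -20.2 -12.  -26.6  85. ] 0.0
[  1.1  11.9 -16.9 -20.2 -29.8  94.3] 0.0
[ -2.1  12.6 -14.1 -27.3 -33.3 102.5] 0.0
[ -5.3  13.4 -11.7 -33.4 -36.8 109.7] 0.0
[ -8.4  14.4  -9.7 -38.7 -40.4 115.9] 0.0
[-11.4  15.5  -7.9 -43.3 -44.1 121.3] 0.0
0.14 [-11.7  15.8  -9.4 -44.7 -43.  123.3] 0.0
0.11 [-12.1  14.8 -12.7 -46.6 -41.7 126.1] 0.0
0.08 [-12.5  13.9 -15.8 -48.6 -40.4 129. ] 0.0
0.05 [-13.1  13.1 -18.9 -50.7 -39.4 132.2] 0.0
0.02 [-13.9  12.5 -21.8 -53.1 -38.4 135.8] 0.0
0 [-14.5  12.2 -23.7 -54.7 -37.9 138.3] 0.0
t 19.88 at [ 0.6994 -0.1053  0.21  ] dist [-0.0043  0.0017 -0.0121] rotdeg [ -0.1    0.84 -30.27] rows 9 min 6.6 F [ 0.1  0.6 -1.7] M [0.49 1.66 0.03] w 0.0179
0 [0.05, -0.0, 0.06, -0.0, 0.02, -0.73]
7 [0.04, 0.02, 0.06, -0.0, 0.02, -0.73]
-40 0 [ 26.  35.   6.   0. -61.  24.] 0.0 [0.757 0.16  0.098]
-40 20 [ 21.  28.  -3. -14. -41.  38.] 0.0 [0.759 0.162 0.099]
-40 30 [ 17.  27.  -5. -28. -36.  52.] 0.0 [0.759 0.162 0.099]
-60 0 [ 25.  31.  -2.   0. -57.   5.] 0.0 [0.715 0.124 0.098]
-60 20 [ 24.  23. -17.  -4. -30.   9.] 0.0 [0.717 0.125 0.099]
-60 30 [ 23.  21. -22. -11. -18.  17.] 0.0 [0.718 0.126 0.099]
-75 0 [ 25.  28.  -8.   0. -55. -10.] 0.0 [0.677 0.108 0.098]
-75 20 [ 27.  19. -30.  11. -22. -22.] 0.0 [0.679 0.109 0.099]
-75 30 [ 24.  17. -42.  29.  -4. -37.] 0.0449 [0.68  0.109 0.099]
-90 0 [ 27.  24. -13.   0. -53. -27.] 0.0 [0.636 0.103 0.098]
-90 20 [ 29.  15. -42.  34. -17. -60.] 0.0 [0.638 0.103 0.099]
-90 30 [  11.   13.  -53.   96.   -6. -106.] 0.0941 [0.639 0.103 0.099]
-110 0 [ 30.  20. -20.   0. -50. -50.] 0.0 [0.581 0.113 0.098]
-110 20 [ 34.  13. -49.  46. -23. -96.] 0.0 [0.583 0.112 0.099]
-110 30 [  -8.   10.  -45. -174.   -0.  164.] 0.1193 [0.584 0.111 0.099]
```

Emit:
arm_command(
  plan=[
    {"dx":0.05,"dy":0,"dz":0.05,"wx":0,"wy":0.02,"wz":-0.3},
    {"dx":0.05,"dy":0,"dz":0.05,"wx":0,"wy":0.02,"wz":-0.65},
    {"dx":0.05,"dy":0,"dz":0.05,"wx":0,"wy":0.02,"wz":-0.65},
    {"dx":0.05,"dy":0,"dz":0.05,"wx":0,"wy":0.02,"wz":-0.65},
    {"dx":0.05,"dy":0,"dz":0.05,"wx":0,"wy":0.02,"wz":-0.65},
    {"dx":0.05,"dy":0,"dz":0.05,"wx":0,"wy":0.02,"wz":-0.65},
    {"dx":0.05,"dy":0,"dz":0.05,"wx":0,"wy":0.02,"wz":-0.65},
    {"dx":0.05,"dy":0,"dz":0.05,"wx":0,"wy":0.02,"wz":-0.65},
    {"dx":0.05,"dy":0,"dz":0.05,"wx":0,"wy":0.02,"wz":-0.65},
    {"dx":0.05,"dy":0,"dz":0.05,"wx":0,"wy":0.02,"wz":-0.5},
    {"dx":0,"dy":0,"dz":0,"wx":0,"wy":0,"wz":-0.2},
    {"dx":0,"dy":0,"dz":0,"wx":0,"wy":0,"wz":0},
  ],
)

```text
time_s: 20.88
tcp_pos: [0.6926, -0.1081, 0.1918]
eef_rot: [-140.6, 49.8, 32.4]
contact_force: [-0.8, -0.4, -2.6]
gripper_width: 0.0176
```

```bash
python3 - <<'E'
from ik import *
from fit import handfit
P,R=pose(.13,30); go(P,R); rel(); print(np.round(r.get_state()["joints"],1))
p,q,s=tool(); im,d,M,W=snap("side","side11"); handfit("side",im,d,W,p,q)
s=cv2.imread("pics/side11.png")[170:350,230:430]; cv2.imwrite("pics/side11c.png",cv2.resize(s,None,fx=4,fy=3.3,interpolation=cv2.INTER_CUBIC)[:600,:800])
E
```

```text
t 20.88 at [ 0.6926 -0.1081  0.1918] dist [-0.0143  0.0088 -0.0139] rotdeg [-0.35 -0.12 -1.97] rows 2 min 1.04 F [-0.8 -0.4 -2.6] M [-1.61  2.13 -0.05] w 0.0176
0 [0.15, -0.06, 0.52, -0.04, -0.01, -0.21]
t 20.88 s mm 150.8 lat tx,dy mm [-4.9 -1.6] F along a -1.9 lat [ 1.9 -0.6] w 0.0176
[-10.2  15.1  -9.4 -41.3 -41.5 119. ]
side red 42 [ 2.7 -9.   5.4] xrange [-1.2  6.5]
-110 23 [-101.6   -2.1    0.9]
-95 27 [-87.8  -0.8  -0.4]
-80 29 [-72.7  -2.2   0.5]
-65 28 [-57.8  -1.3   0.3]
-50 26 [-42.4  -1.3   1.7]
-35 27 [-27.7  -2.3   1.7]
-20 24 [-13.8  -1.5   1.1]
viewdir in rod frame [-0.11 -0.76  0.64]
```

View pics/side11c.png

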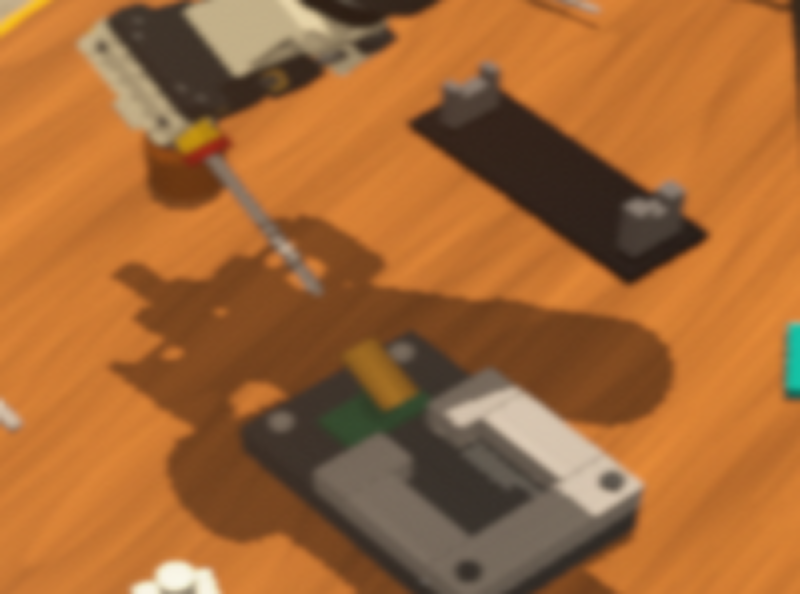

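```bash
cat > shaft.py <<'E'
from ik import *
T=np.column_stack([tx,dy,a])
def shaft(W,M,p,q,lo=-.100,hi=-.012):
    """fit shaft line; returns coefficients in predicted rod frame (ax,ay,ux): y=c0+c2*x, u=c1+c3*x"""
    Rm=q.as_matrix(); F=np.column_stack([-Rm[:,2],Rm[:,1],-Rm[:,0]]); o=p-GX*F[:,0]+GZ*F[:,2]
    L=(W-o)@F; m=(np.hypot(L[...,1],L[...,2])<.012)&(L[...,0]>lo)&(L[...,0]<hi); P=L[m]
    c=(-M[3].T@M[4]-o)@F
    f=lambda k: np.hypot(P[:,1]-k[0]-k[2]*P[:,0],P[:,2]-k[1]-k[3]*P[:,0])-.0045
    k=least_squares(f,[0,0,0,0],loss="soft_l1",f_scale=.0007)
    return k.x,m.sum(),np.std(k.fun),F,o
def look(name,n=2):
    ks=[]
    for i in range(n):
        p,q,s=tool(); im,d,M,W=snap("side",name+str(i)); k,c,sd,F,o=shaft(W,M,p,q); ks.append(k)
        print("shaft y,u mm @0:",np.round(k[:2]*1000,2),"slope deg",np.round(np.degrees(k[2:]),2),c,round(sd*1000,2))
    k=np.mean(ks,0); 
    # shaft line in tube frame
    for x in (-.11,-.05,0):
        X=o+F@[x,k[0]+k[2]*x,k[1]+k[3]*x]; l=(X-MOUTH)@T*1000; print("rod x",x,"tube frame tx,dy,a",np.round(l,1))
    return k
E
python3 - <<'E'
from shaft import *
look("sh")
E
```

```text
shaft y,u mm @0: [ 0.58 -0.4 ] slope deg [1.42 0.71] 158 1.87
shaft y,u mm @0: [-2.56  0.03] slope deg [-1.93  0.86] 158 1.56
rod x -0.11 tube frame tx,dy,a [-3.3 -1.8 40.5]
rod x -0.05 tube frame tx,dy,a [ -4.1  -2.3 100.5]
rod x 0 tube frame tx,dy,a [ -4.8  -2.6 150.5]
```

```bash
cat >> ik.py <<'E'
TH=.7
E
cat > ins.py <<'E'
import sys
import ik
from ik import *
def pose2(s,phi=30,th=ik.TH):
    R=Ro.from_rotvec(a*np.radians(phi))*RT*Ro.from_euler('y',-th,degrees=True)
    return MOUTH+(s+GX)*a+GZ*R.apply([1,0,0]),R
def st():
    p,q,s=tool(); P,R=pose2(0); D=p-P; rv=np.degrees((q.inv()*R).as_rotvec()); F=s["contact_force"]
    print("t",round(s["time_s"],2),"s",round(D@a*1000,1),"lat tx,dy",np.round([D@tx*1000,D@dy*1000],1),"rot left",np.round(rv,2),"F a,tx,dy",np.round([F@a,F@tx,F@dy],1),"j",np.round(s["joints"],0),"w",round(s["gripper_width"],4))
if __name__=="__main__":
    st(); go(*pose2(float(sys.argv[1])/1000))
E
python3 ins.py 125
```

```text
Traceback (most recent call last):
  File "ins.py", line 4, in <module>
    def pose2(s,phi=30,th=ik.TH):
                          ^^^^^
AttributeError: 'function' object has no attribute 'TH'
```

```bash
sed -i 's/^import ik$//; s/ik\.TH/TH/' ins.py; python3 ins.py 125
```

```text
t 21.03 s 150.8 lat tx,dy [-4.7 -3.2] rot left [-0.23 -0.79 -1.95] F a,tx,dy [-0.8  1.8  0.4] j [-10.  15.  -9. -41. -41. 119.] w 0.0174
t 21.03 at [ 0.6927 -0.1063  0.1922] dist [-0.0186  0.008  -0.0169] rotdeg [-0.23 -0.79 -1.95] rows 2 min 1.29 F [ 0.3  0.3 -1.9] M [-1.37  2.12  0.03] w 0.0174
0 [0.14, -0.01, 0.64, -0.03, -0.09, -0.21]
```

Emit:
arm_command(
  plan=[
    {"dx":0.14,"dy":0,"dz":0.4,"wx":-0.03,"wy":-0.09,"wz":-0.2},
    {"dx":0.1,"dy":0,"dz":0.5,"wx":-0.02,"wy":-0.08,"wz":-0.2},
    {"dx":0,"dy":0,"dz":0.1,"wx":0,"wy":0,"wz":0},
    {"dx":0,"dy":0,"dz":0,"wx":0,"wy":0,"wz":0},
  ],
)

```text
time_s: 21.37
tcp_pos: [0.677, -0.099, 0.1783]
eef_rot: [-138.8, 49.4, 35.3]
contact_force: [-0.1, -0.0, -2.5]
gripper_width: 0.0177
```

```bash
python3 ins.py 125; python3 -c "
from shaft import *
look('si')"; python3 ins.py 125
```

```text
t 21.37 s 129.1 lat tx,dy [-1.1  0. ] rot left [ 0.12  0.14 -0.29] F a,tx,dy [-1.4  2.1 -0. ] j [-11.  15. -10. -44. -43. 123.] w 0.0177
t 21.37 at [ 0.677  -0.099   0.1783] dist [-0.003   0.0007 -0.003 ] rotdeg [ 0.12  0.14 -0.29] rows 1 min 0.21 F [-0.1 -0.  -2.5] M [-1.51  2.01 -0.03] w 0.0177
0 [0.05, 0.03, 0.21, 0.03, 0.03, -0.06]
shaft y,u mm @0: [0.01 0.4 ] slope deg [0.45 1.19] 159 1.61
shaft y,u mm @0: [0.44 0.19] slope deg [0.87 1.36] 160 1.63
rod x -0.11 tube frame tx,dy,a [-1.6  0.7 19.2]
rod x -0.05 tube frame tx,dy,a [-1.7 -0.  79.2]
rod x 0 tube frame tx,dy,a [ -1.8  -0.6 129.2]
t 21.47 s 129.7 lat tx,dy [-1.2  0.2] rot left [ 0.16  0.11 -0.27] F a,tx,dy [-0.3  1.9  0.2] j [-11.  15. -10. -44. -43. 123.] w 0.0175
t 21.47 at [ 0.6775 -0.0989  0.1787] dist [-0.0034  0.0006 -0.0034] rotdeg [ 0.16  0.11 -0.27] rows 1 min 0.24 F [ 0.7  0.  -1.8] M [-1.55  2.13 -0.01] w 0.0175
0 [0.05, 0.04, 0.24, 0.03, 0.02, -0.06]
```

Emit:
arm_command(
  plan=[
    {"dx":0.07,"dy":0.03,"dz":0.3,"wx":0.03,"wy":0.02,"wz":-0.05},
    {"dx":0.02,"dy":0,"dz":0.4,"wx":0,"wy":0,"wz":0},
    {"dx":0,"dy":0,"dz":0.4,"wx":0,"wy":0,"wz":0},
    {"dx":0,"dy":0,"dz":0.2,"wx":0,"wy":0,"wz":0},
  ],
)

```text
time_s: 21.8
tcp_pos: [0.6561, -0.0922, 0.1646]
eef_rot: [-138.9, 49.1, 35.3]
contact_force: [-1.6, -0.6, -2.6]
gripper_width: 0.0172
```

```bash
python3 ins.py 60
```

```text
t 21.8 s 103.3 lat tx,dy [-0.2  1.4] rot left [ 0.16 -0.08 -0.06] F a,tx,dy [-2.6  1.6 -1. ] j [-12.  15. -13. -46. -42. 126.] w 0.0172
t 21.8 at [ 0.6561 -0.0922  0.1646] dist [-0.0366  0.0078 -0.0218] rotdeg [ 0.16 -0.08 -0.06] rows 3 min 2.16 F [-1.6 -0.6 -2.6] M [-1.6   2.19  0.05] w 0.0172
0 [-0.0, 0.02, 0.72, 0.01, -0.01, -0.0]
```

Tip is about 7 mm in with no contact; continue.

Emit:
arm_command(
  plan=[
    {"dx":0,"dy":0.06,"dz":0.3,"wx":0.03,"wy":0,"wz":0},
    {"dx":0,"dy":0.02,"dz":0.4,"wx":0,"wy":0,"wz":0},
    {"dx":0,"dy":0,"dz":0.4,"wx":0,"wy":0,"wz":0},
    {"dx":0,"dy":0,"dz":0.2,"wx":0,"wy":0,"wz":0},
  ],
)

```text
time_s: 22.13
tcp_pos: [0.6312, -0.0878, 0.1496]
eef_rot: [-138.7, 49.1, 35.3]
contact_force: [-0.5, 0.3, -2.3]
gripper_width: 0.0178
```

```bash
python3 ins.py 30; python3 -c "
from h import *
snap('side','sj')
s=cv2.imread('pics/sj.png')[170:350,230:430]; cv2.imwrite('pics/sjc.png',cv2.resize(s,None,fx=4,fy=3.3,interpolation=cv2.INTER_CUBIC)[:600,:800])"
```

```text
t 22.13 s 73.9 lat tx,dy [ 0.2 -0.4] rot left [ 0.   -0.08 -0.09] F a,tx,dy [-1.6  1.7  0.2] j [-12.  14. -16. -48. -41. 129.] w 0.0178
t 22.13 at [ 0.6312 -0.0878  0.1496] dist [-0.0368  0.0098 -0.0218] rotdeg [ 0.   -0.08 -0.09] rows 3 min 2.2 F [-0.5  0.3 -2.3] M [-1.55  2.19  0.  ] w 0.0178
0 [0.01, -0.01, 0.73, 0.0, -0.01, -0.01]
```

View pics/sjc.png

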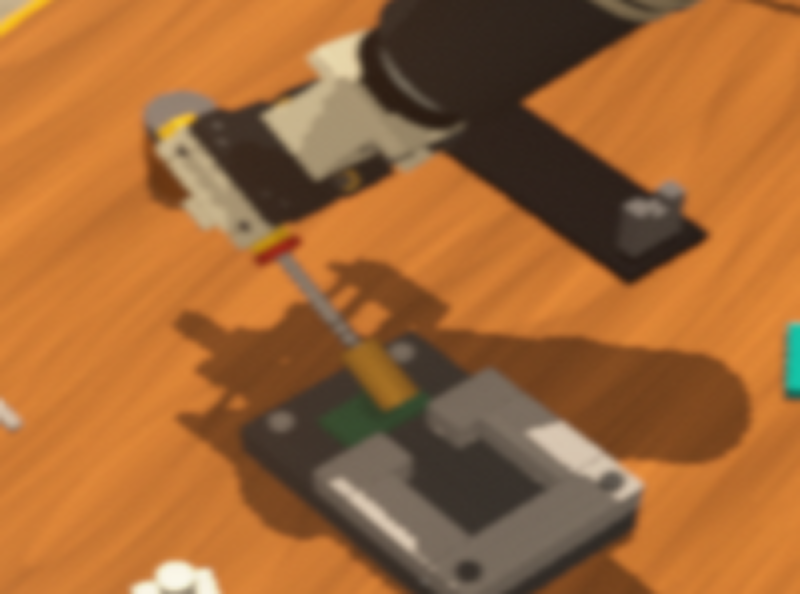

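The rod's shaft enters the tube at (355,345) with the collar still at (275,250), and no contact forces. Continue.

Emit:
arm_command(
  plan=[
    {"dx":0,"dy":0,"dz":0.3,"wx":0,"wy":0,"wz":0},
    {"dx":0,"dy":0,"dz":0.45,"wx":0,"wy":0,"wz":0},
    {"dx":0,"dy":0,"dz":0.45,"wx":0,"wy":0,"wz":0},
    {"dx":0,"dy":0,"dz":0.3,"wx":0,"wy":0,"wz":0},
  ],
)

```text
time_s: 22.52
tcp_pos: [0.6042, -0.0812, 0.134]
eef_rot: [-138.8, 49.1, 35.2]
contact_force: [-0.5, -0.4, -2.0]
gripper_width: 0.0176
```

```bash
python3 ins.py 20
```

```text
t 22.52 s 42.1 lat tx,dy [-0.2 -0.8] rot left [ 0.03 -0.14 -0.11] F a,tx,dy [-1.3  1.5 -0.6] j [-13.  13. -19. -50. -39. 132.] w 0.0176
t 22.52 at [ 0.6042 -0.0812  0.134 ] dist [-0.0182  0.0055 -0.0112] rotdeg [ 0.03 -0.14 -0.11] rows 2 min 1.1 F [-0.5 -0.4 -2. ] M [-1.52  2.16  0.04] w 0.0176
0 [0.02, -0.01, 0.55, 0.0, -0.02, -0.01]
```

Emit:
arm_command(
  plan=[
    {"dx":0.01,"dy":-0.03,"dz":0.3,"wx":0,"wy":-0.03,"wz":0},
    {"dx":0,"dy":0,"dz":0.4,"wx":0,"wy":0,"wz":0},
    {"dx":0,"dy":0,"dz":0.3,"wx":0,"wy":0,"wz":0},
    {"dx":0,"dy":0,"dz":0.15,"wx":0,"wy":0,"wz":0},
  ],
)

```text
time_s: 22.85
tcp_pos: [0.5818, -0.0751, 0.1212]
eef_rot: [-138.7, 49.2, 35.4]
contact_force: [-0.4, -0.2, -1.8]
gripper_width: 0.0177
```

```bash
python3 ins.py 0
```

```text
t 22.85 s 15.6 lat tx,dy [-0.7 -0.3] rot left [ 0.01  0.03 -0.11] F a,tx,dy [-1.2  1.4 -0.3] j [-14.  12. -22. -52. -39. 135.] w 0.0177
t 22.85 at [ 0.5818 -0.0751  0.1212] dist [-0.0126  0.0035 -0.0084] rotdeg [ 0.01  0.03 -0.11] rows 1 min 0.78 F [-0.4 -0.2 -1.8] M [-1.6   2.13 -0.04] w 0.0177
0 [0.05, 0.0, 0.78, 0.0, 0.01, -0.03]
```

Emit:
arm_command(
  plan=[
    {"dx":0.04,"dy":0,"dz":0.25,"wx":0,"wy":0,"wz":0},
    {"dx":0,"dy":0,"dz":0.2,"wx":0,"wy":0,"wz":0},
    {"dx":0,"dy":0,"dz":0.12,"wx":0,"wy":0,"wz":0},
  ],
)

```text
time_s: 23.1
tcp_pos: [0.5716, -0.0722, 0.1144]
eef_rot: [-138.7, 49.2, 35.4]
contact_force: [0.3, -0.6, -1.8]
gripper_width: 0.0175
```

```bash
python3 ins.py -3
```

```text
t 23.1 s 3.0 lat tx,dy [-0.1 -0.1] rot left [ 0.01  0.02 -0.13] F a,tx,dy [-0.5  1.8 -0.5] j [-14.  12. -23. -53. -38. 137.] w 0.0175
t 23.1 at [ 0.5716 -0.0722  0.1144] dist [-0.0049  0.0013 -0.0031] rotdeg [ 0.01  0.02 -0.13] rows 1 min 0.3 F [ 0.3 -0.6 -1.8] M [-1.52  2.13  0.03] w 0.0175
0 [0.01, 0.0, 0.3, 0.0, 0.0, -0.03]
```

Now gentle steps until the force along the axis rises.

Emit:
arm_command(
  plan=[
    {"dx":0,"dy":0,"dz":0.12,"wx":0,"wy":0,"wz":0},
    {"dx":0,"dy":0,"dz":0.1,"wx":0,"wy":0,"wz":0},
  ],
)

```text
time_s: 23.27
tcp_pos: [0.57, -0.072, 0.1136]
eef_rot: [-139.0, 49.1, 35.0]
contact_force: [6.1, 0.3, 2.3]
gripper_width: 0.0176
```

```bash
python3 ins.py -3
```

```text
t 23.27 s 1.2 lat tx,dy [-0.3 -0.3] rot left [ 0.07 -0.25 -0.18] F a,tx,dy [6.2 1.  1.8] j [-14.  12. -24. -54. -38. 137.] w 0.0176
t 23.27 at [ 0.57   -0.072   0.1136] dist [-0.0033  0.0011 -0.0023] rotdeg [ 0.07 -0.25 -0.18] rows 1 min 0.21 F [6.1 0.3 2.3] M [-0.92 -0.33 -0.91] w 0.0176
0 [0.02, -0.0, 0.21, 0.01, -0.05, -0.04]
```

Emit:
arm_command(
  plan=[
    {"dx":0,"dy":0,"dz":0.12,"wx":0,"wy":0,"wz":0},
    {"dx":0,"dy":0,"dz":0.12,"wx":0,"wy":0,"wz":0},
    {"dx":0,"dy":0,"dz":0.12,"wx":0,"wy":0,"wz":0},
  ],
)

```text
time_s: 23.52
tcp_pos: [0.5698, -0.0721, 0.1142]
eef_rot: [-139.8, 48.6, 34.3]
contact_force: [5.5, 0.2, 0.8]
gripper_width: 0.0175
```

```bash
python3 ins.py 0;  python3 -c "
from h import *
snap('side','sk')
s=cv2.imread('pics/sk.png')[190:330,260:420]; cv2.imwrite('pics/skc.png',cv2.resize(s,None,fx=5,fy=4.2,interpolation=cv2.INTER_CUBIC)[:600,:800])"
```

```text
t 23.52 s 1.3 lat tx,dy [-0.9 -0.4] rot left [ 0.26 -0.89 -0.28] F a,tx,dy [5.  2.  1.6] j [-14.  12. -24. -55. -37. 138.] w 0.0175
t 23.52 at [ 0.5698 -0.0721  0.1142] dist [-0.0006  0.0005 -0.0014] rotdeg [ 0.26 -0.89 -0.28] rows 1 min 0.2 F [5.5 0.2 0.8] M [-1.16  0.21 -0.81] w 0.0175
0 [0.05, 0.0, 0.07, 0.06, -0.2, -0.06]
```

View pics/skc.png

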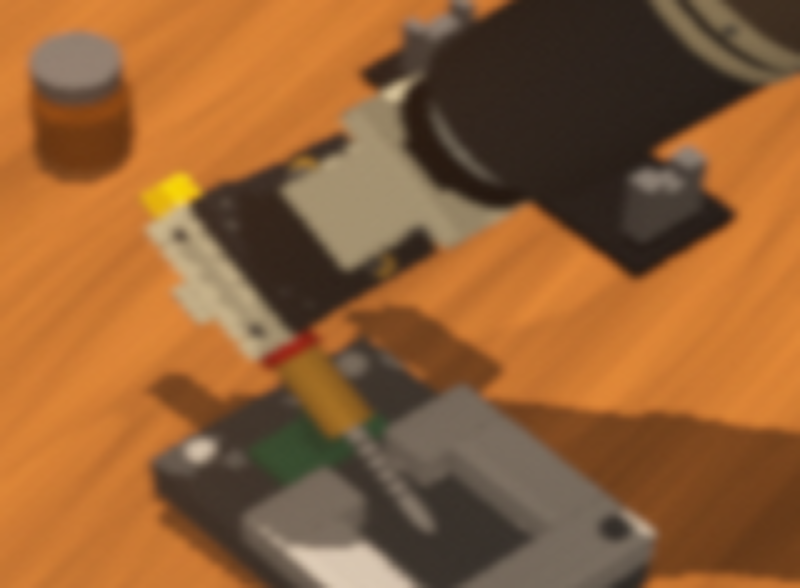

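Emit:
arm_command(
  plan=[
    {"dx":0.04,"dy":0,"dz":0.12,"wx":0.05,"wy":-0.2,"wz":-0.05},
    {"dx":0,"dy":0,"dz":0.15,"wx":0,"wy":-0.1,"wz":0},
    {"dx":0,"dy":0,"dz":0.15,"wx":0,"wy":-0.05,"wz":0},
    {"dx":0,"dy":0,"dz":0.15,"wx":0,"wy":-0.05,"wz":0},
    {"dx":0,"dy":0,"dz":0.1,"wx":0,"wy":0,"wz":0},
    {"dx":0,"dy":0,"dz":0.1,"wx":0,"wy":0,"wz":0},
    {"dx":0,"dy":0,"dz":0.1,"wx":0,"wy":0,"wz":0},
    {"dx":0,"dy":0,"dz":0.1,"wx":0,"wy":0,"wz":0},
    {"dx":0,"dy":0,"dz":0.1,"wx":0,"wy":0,"wz":0},
  ],
)

```text
time_s: 24.32
tcp_pos: [0.5695, -0.0721, 0.1146]
eef_rot: [-140.1, 48.7, 34.2]
contact_force: [5.7, 0.3, 1.1]
gripper_width: 0.0175
```

```bash
python3 ins.py 40
```

```text
t 24.32 s 1.3 lat tx,dy [-1.3 -0.5] rot left [ 0.57 -0.88 -0.39] F a,tx,dy [5.2 1.8 1.7] j [-14.  12. -24. -54. -37. 138.] w 0.0175
t 24.32 at [ 0.5695 -0.0721  0.1146] dist [ 0.0332 -0.0079  0.0182] rotdeg [ 0.57 -0.88 -0.39] rows 2 min 1.93 F [5.7 0.3 1.1] M [-1.14  0.18 -0.84] w 0.0175
0 [0.04, 0.01, -0.97, 0.06, -0.1, -0.04]
```

Emit:
arm_command(
  plan=[
    {"dx":0.03,"dy":0,"dz":-0.3,"wx":0.06,"wy":-0.1,"wz":-0.04},
    {"dx":0.02,"dy":0,"dz":-0.5,"wx":0.03,"wy":-0.08,"wz":-0.02},
    {"dx":0,"dy":0,"dz":-0.5,"wx":0,"wy":0,"wz":0},
    {"dx":0,"dy":0,"dz":-0.5,"wx":0,"wy":0,"wz":0},
  ],
)

```text
time_s: 24.65
tcp_pos: [0.5977, -0.0786, 0.1302]
eef_rot: [-138.4, 49.3, 35.7]
contact_force: [-0.1, -0.0, -2.3]
gripper_width: 0.0176
```

```bash
python3 ins.py 80
```

```text
t 24.65 s 34.1 lat tx,dy [-0.3  0.1] rot left [ 0.01  0.24 -0.05] F a,tx,dy [-1.2  1.9 -0.1] j [-13.  13. -20. -51. -39. 133.] w 0.0176
t 24.65 at [ 0.5977 -0.0786  0.1302] dist [ 0.0386 -0.01    0.0226] rotdeg [ 0.01  0.24 -0.05] rows 3 min 2.29 F [-0.1 -0.  -2.3] M [-1.55  2.12 -0.02] w 0.0176
0 [-0.01, 0.0, -0.76, 0.0, 0.02, -0.0]
```

Emit:
arm_command(
  plan=[
    {"dx":0,"dy":0,"dz":-0.5,"wx":0,"wy":0.03,"wz":0},
    {"dx":0,"dy":0,"dz":-0.5,"wx":0,"wy":0,"wz":0},
    {"dx":0,"dy":0,"dz":-0.5,"wx":0,"wy":0,"wz":0},
    {"dx":0,"dy":0,"dz":-0.4,"wx":0,"wy":0,"wz":0},
  ],
)

```text
time_s: 24.98
tcp_pos: [0.6323, -0.087, 0.1498]
eef_rot: [-138.5, 49.3, 35.6]
contact_force: [0.2, 0.3, -1.9]
gripper_width: 0.0176
```

```bash
python3 ins.py 110
```

```text
t 24.98 s 74.8 lat tx,dy [0.5 0.6] rot left [ 0.01  0.18 -0.04] F a,tx,dy [-0.8  1.7  0.4] j [-12.  14. -16. -48. -41. 128.] w 0.0176
t 24.98 at [ 0.6323 -0.087   0.1498] dist [ 0.0292 -0.008   0.018 ] rotdeg [ 0.01  0.18 -0.04] rows 2 min 1.76 F [ 0.2  0.3 -1.9] M [-1.58  2.07 -0.05] w 0.0176
0 [-0.03, 0.01, -0.88, 0.0, 0.02, -0.0]
```

Emit:
arm_command(
  plan=[
    {"dx":-0.02,"dy":0.02,"dz":-0.5,"wx":0,"wy":0.02,"wz":0},
    {"dx":0,"dy":0,"dz":-0.6,"wx":0,"wy":0,"wz":0},
    {"dx":0,"dy":0,"dz":-0.6,"wx":0,"wy":0,"wz":0},
    {"dx":0,"dy":0,"dz":-0.6,"wx":0,"wy":0,"wz":0},
    {"dx":0,"dy":0,"dz":-0.4,"wx":0,"wy":0,"wz":0},
  ],
)

```text
time_s: 25.4
tcp_pos: [0.6827, -0.1, 0.179]
eef_rot: [-138.5, 49.2, 35.6]
contact_force: [1.3, -0.6, -2.3]
gripper_width: 0.0178
```

```bash
python3 ins.py 150; cat > fin.py <<'E'
from ins import *
def final(h,zt=.115,th=TH,phi=0):
    x=np.array([np.cos(np.radians(h)),np.sin(np.radians(h)),0])
    R=Ro.from_rotvec(x*np.radians(phi))*Rtool([0,0,-1],-np.cross(Z,x))*Ro.from_euler('y',-th,degrees=True)
    return np.array([.6355,.262,zt])+(.11+GX)*x+GZ*R.apply([1,0,0]),R
def sim(P,R,n):
    p,q0,s=tool(); j=np.array(s["joints"]); rv=(q0.inv()*R).as_rotvec(); js=[j]
    for t in np.linspace(1/n,1,n):
        j,e=ik(p+t*(P-p),q0*Ro.from_rotvec(rv*t),j); js.append(j)
        if e>1e-3: print("IK bad",t,e)
    js=np.array(js); print("max speed",np.round(np.abs(np.diff(js,axis=0)).max(0)*12,0)); print(np.round(js[::max(1,n//5)],0))
if __name__=="__main__":
    for h in (-40,-60,-75):
        print(h); P,R=final(h); sim(P,R,25)
E
python3 fin.py
```

```text
t 25.4 s 134.4 lat tx,dy [1.1 0.5] rot left [ 0.    0.1  -0.04] F a,tx,dy [ 0.   2.7 -0.2] j [-11.  16. -10. -44. -43. 123.] w 0.0178
t 25.4 at [ 0.6827 -0.1     0.179 ] dist [ 0.0124 -0.0036  0.0088] rotdeg [ 0.    0.1  -0.04] rows 1 min 0.78 F [ 1.3 -0.6 -2.3] M [-1.58  2.02 -0.01] w 0.0178
0 [-0.07, -0.01, -0.78, 0.0, 0.02, -0.01]
-40
max speed [33. 18. 29. 41. 31. 71.]
[[-11.  16. -10. -44. -43. 123.]
 [  2.  16. -13. -28. -35.  95.]
 [ 12.  18. -15. -13. -34.  67.]
 [ 18.  22. -12.  -3. -40.  47.]
 [ 23.  28.  -4.  -0. -50.  34.]
 [ 26.  35.   7.  -1. -63.  24.]]
-60
max speed [32. 15. 25. 45. 29. 84.]
[[-11.  16. -10. -44. -43. 123.]
 [  2.  15. -15. -28. -34.  91.]
 [ 12.  16. -19. -11. -31.  57.]
 [ 18.  20. -17.  -1. -37.  33.]
 [ 22.  25. -10.   1. -47.  17.]
 [ 25.  31.  -1.  -1. -59.   6.]]
-75
max speed [32. 14. 22. 49. 31. 96.]
[[-11.  16. -10. -44. -43. 123.]
 [  2.  14. -17. -28. -32.  88.]
 [ 13.  14. -22.  -8. -28.  49.]
 [ 19.  17. -22.   2. -34.  21.]
 [ 23.  22. -15.   2. -45.   4.]
 [ 25.  27.  -7.  -1. -56. -10.]]
```

```bash
python3 -c "
from fin import *
P,R=final(-60); go(P+[0,0,.02],R,20)"
```

```text
t 25.4 at [ 0.6827 -0.1     0.179 ] dist [ 0.0323  0.2243 -0.0507] rotdeg [ 51.99 -16.11  39.03] rows 20 min 11.34 F [ 1.3 -0.6 -2.3] M [-1.58  2.02 -0.01] w 0.0178
0 [0.35, -0.45, 0.11, 0.57, -0.18, 0.43]
1 [0.34, -0.45, 0.13, 0.57, -0.18, 0.43]
2 [0.32, -0.46, 0.14, 0.57, -0.18, 0.43]
3 [0.31, -0.46, 0.16, 0.57, -0.18, 0.43]
4 [0.3, -0.47, 0.18, 0.57, -0.18, 0.43]
5 [0.28, -0.47, 0.19, 0.57, -0.18, 0.43]
6 [0.27, -0.47, 0.21, 0.57, -0.18, 0.43]
7 [0.26, -0.47, 0.23, 0.57, -0.18, 0.43]
8 [0.25, -0.47, 0.25, 0.57, -0.18, 0.43]
9 [0.23, -0.46, 0.26, 0.57, -0.18, 0.43]
10 [0.22, -0.46, 0.28, 0.57, -0.18, 0.43]
11 [0.21, -0.45, 0.3, 0.57, -0.18, 0.43]
12 [0.2, -0.44, 0.32, 0.57, -0.18, 0.43]
14 [0.18, -0.43, 0.35, 0.57, -0.18, 0.43]
15 [0.17, -0.42, 0.37, 0.57, -0.18, 0.43]
17 [0.15, -0.39, 0.4, 0.57, -0.18, 0.43]
19 [0.14, -0.37, 0.43, 0.57, -0.18, 0.43]
```

Emit:
arm_command(
  plan=[
    {"dx":0,"dy":-0.2,"dz":-0.3,"wx":0,"wy":0,"wz":0},
    {"dx":0.2,"dy":-0.45,"dz":0,"wx":0.4,"wy":-0.15,"wz":0.3},
    {"dx":0.3,"dy":-0.46,"dz":0.14,"wx":0.57,"wy":-0.18,"wz":0.43},
    {"dx":0.3,"dy":-0.46,"dz":0.16,"wx":0.57,"wy":-0.18,"wz":0.43},
    {"dx":0.3,"dy":-0.47,"dz":0.18,"wx":0.57,"wy":-0.18,"wz":0.43},
    {"dx":0.28,"dy":-0.47,"dz":0.19,"wx":0.57,"wy":-0.18,"wz":0.43},
    {"dx":0.27,"dy":-0.47,"dz":0.21,"wx":0.57,"wy":-0.18,"wz":0.43},
    {"dx":0.26,"dy":-0.47,"dz":0.23,"wx":0.57,"wy":-0.18,"wz":0.43},
    {"dx":0.25,"dy":-0.47,"dz":0.25,"wx":0.57,"wy":-0.18,"wz":0.43},
    {"dx":0.23,"dy":-0.46,"dz":0.26,"wx":0.57,"wy":-0.18,"wz":0.43},
  ],
)

```text
time_s: 26.23
tcp_pos: [0.7041, 0.005, 0.1702]
eef_rot: [-124.9, 67.2, 23.2]
contact_force: [-0.1, 0.3, -2.7]
gripper_width: 0.0176
```

```bash
python3 -c "
from fin import *
P,R=final(-60); go(P+[0,0,.02],R,12)"
```

```text
t 26.23 at [0.7041 0.005  0.1702] dist [ 0.0109  0.1193 -0.0419] rotdeg [27.85 -8.88 21.35] rows 12 min 6.08 F [-0.1  0.3 -2.7] M [-0.62  1.47  0.05] w 0.0176
0 [0.25, -0.38, 0.27, 0.51, -0.16, 0.39]
1 [0.24, -0.37, 0.29, 0.51, -0.16, 0.39]
3 [0.23, -0.36, 0.31, 0.51, -0.16, 0.39]
5 [0.22, -0.35, 0.33, 0.51, -0.16, 0.39]
7 [0.2, -0.34, 0.35, 0.51, -0.16, 0.39]
8 [0.2, -0.33, 0.37, 0.51, -0.16, 0.39]
10 [0.19, -0.31, 0.39, 0.51, -0.16, 0.39]
```

Emit:
arm_command(
  plan=[
    {"dx":0.25,"dy":-0.38,"dz":0.27,"wx":0.5,"wy":-0.16,"wz":0.39},
    {"dx":0.24,"dy":-0.37,"dz":0.29,"wx":0.5,"wy":-0.16,"wz":0.39},
    {"dx":0.24,"dy":-0.37,"dz":0.3,"wx":0.5,"wy":-0.16,"wz":0.39},
    {"dx":0.23,"dy":-0.36,"dz":0.31,"wx":0.5,"wy":-0.16,"wz":0.39},
    {"dx":0.23,"dy":-0.36,"dz":0.32,"wx":0.5,"wy":-0.16,"wz":0.39},
    {"dx":0.22,"dy":-0.35,"dz":0.33,"wx":0.5,"wy":-0.16,"wz":0.39},
    {"dx":0.22,"dy":-0.35,"dz":0.34,"wx":0.5,"wy":-0.16,"wz":0.39},
    {"dx":0.2,"dy":-0.34,"dz":0.35,"wx":0.5,"wy":-0.16,"wz":0.39},
    {"dx":0.2,"dy":-0.33,"dz":0.37,"wx":0.5,"wy":-0.16,"wz":0.39},
    {"dx":0.15,"dy":-0.3,"dz":0.35,"wx":0.45,"wy":-0.14,"wz":0.35},
    {"dx":0.1,"dy":-0.2,"dz":0.2,"wx":0.3,"wy":-0.1,"wz":0.2},
    {"dx":0,"dy":0,"dz":0,"wx":0,"wy":0,"wz":0},
    {"dx":0,"dy":0,"dz":0,"wx":0,"wy":0,"wz":0},
  ],
)

```text
time_s: 27.32
tcp_pos: [0.7159, 0.1255, 0.1327]
eef_rot: [-96.0, 88.2, 26.3]
contact_force: [0.3, -0.6, -2.6]
gripper_width: 0.0176
```

```bash
python3 -c "
from fin import *
from shaft import shaft
P,R=final(-60); go(P,R)
p,q,s=tool(); im,d,M,W=snap('side','f1'); k,c,sd,F,o=shaft(W,M,p,q); print(k*1000,c,sd)
for x in (-.11,0): print(o+F@[x,k[0]+k[2]*x,k[1]+k[3]*x])
snap('top','f1t')
"
```

```text
t 27.32 at [0.7159 0.1255 0.1327] dist [-0.0009 -0.0012 -0.0243] rotdeg [ 2.34 -0.85  1.77] rows 2 min 1.21 F [ 0.3 -0.6 -2.6] M [-0.12  0.07 -0.01] w 0.0176
0 [0.61, 0.05, -0.01, 0.26, -0.09, 0.19]
[ 1.56341637 -1.62711184  0.95902219 22.35782102] 178 0.0015398649539948891
[0.62957463 0.25906789 0.13470008]
[0.68823626 0.16602511 0.13751294]
```

View pics/f1.png

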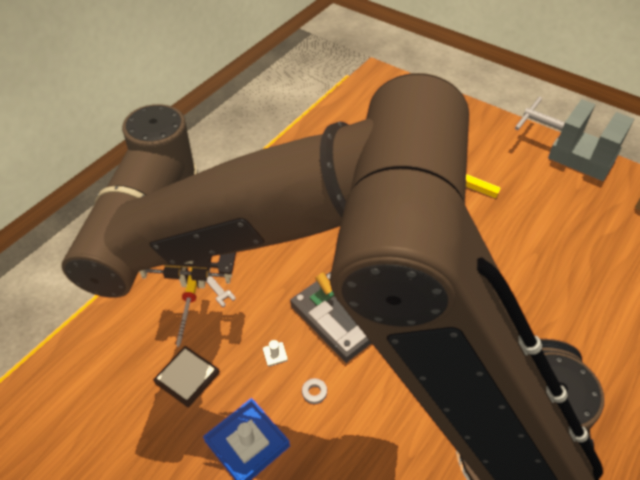

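View pics/f1t.png

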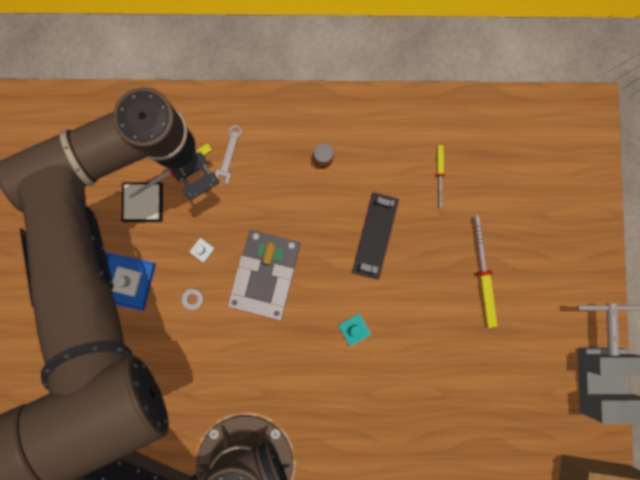

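```bash
python3 -c "
from fin import *
P,R=final(-60,th=1.2); go(P,R,3)"
```

```text
t 27.42 at [0.7155 0.1249 0.1329] dist [-0.0006 -0.0005 -0.0246] rotdeg [ 2.34 -1.36  1.76] rows 3 min 1.23 F [-0.5 -0.3 -2.4] M [-0.07  0.15  0.03] w 0.0172
0 [0.41, 0.03, 0.0, 0.17, -0.1, 0.13]
```

Emit:
arm_command(
  plan=[
    {"dx":0.35,"dy":0.02,"dz":0,"wx":0.17,"wy":-0.1,"wz":0.13},
    {"dx":0.4,"dy":0.02,"dz":0,"wx":0.17,"wy":-0.1,"wz":0.13},
    {"dx":0.25,"dy":0.02,"dz":0,"wx":0.17,"wy":-0.1,"wz":0.13},
    {"dx":0,"dy":0,"dz":0,"wx":0,"wy":0,"wz":0},
    {"dx":0,"dy":0,"dz":0,"wx":0,"wy":0,"wz":0},
  ],
)

```text
time_s: 27.83
tcp_pos: [0.714, 0.1226, 0.112]
eef_rot: [4.4, 88.6, 124.1]
contact_force: [1.1, -0.7, -2.0]
gripper_width: 0.0176
```

```bash
python3 -c "
from fin import *
from shaft import shaft
P,R=final(-60,th=1.2); go(P,R,1)
for i in range(2):
  p,q,s=tool(); im,d,M,W=snap('side','f2'+str(i)); k,c,sd,F,o=shaft(W,M,p,q); print(k*1000,c,sd)
  X=[o+F@[x,k[0]+k[2]*x,k[1]+k[3]*x] for x in (-.11,0)]; print(X,'elev',np.degrees(np.arcsin((X[1]-X[0])[2]/.11)))
print(tool()[2]['qd'])
s=cv2.imread('pics/f21.png')[260:480,110:330]; cv2.imwrite('pics/f2c.png',cv2.resize(s,(600,600),interpolation=cv2.INTER_CUBIC))
"
```

```text
t 27.83 at [0.714  0.1226 0.112 ] dist [ 0.0009  0.0018 -0.0037] rotdeg [-0.31  0.16 -0.1 ] rows 1 min 0.19 F [ 1.1 -0.7 -2. ] M [-0.07 -0.06 -0.07] w 0.0176
0 [0.19, -0.08, 0.05, -0.07, 0.03, -0.02]
[ 1.84935483 -1.01869819 -0.11521627 27.24002041] 174 0.0015020774837409224
[array([0.63371839, 0.25968682, 0.11848517]), array([0.68824105, 0.16410385, 0.11887637])] elev 0.20376151936549233
[ 1.69086576 -1.89506618 -3.47889971 15.94306674] 179 0.001532666916418819
[array([0.63335526, 0.25954678, 0.11871001]), array([0.68819262, 0.16417723, 0.11785292])] elev -0.446437145608021
[ 0.27388323 -0.51094205  0.21709235  0.20170251  0.11508032  0.03305203]
```

View pics/f2c.png

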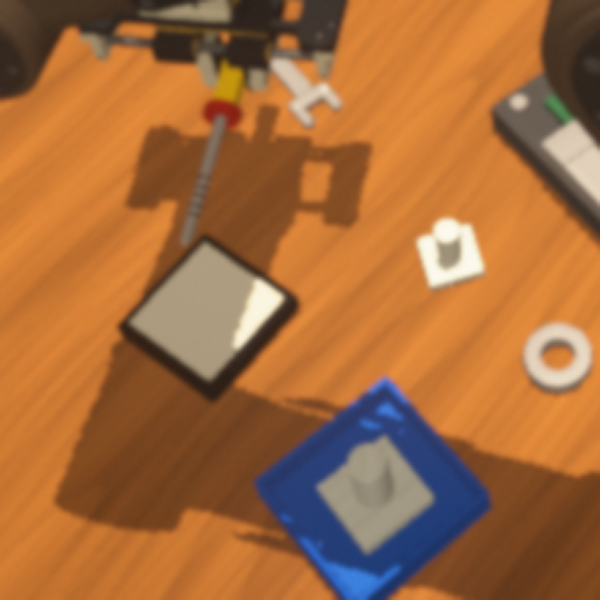

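```bash
python3 -c "
from h import *
print(ray('side',177.8,349.1,.1185))
im,d,M,W=snap('top','f3'); print(proj('top',np.array([[.6335,.2596,.1185],[.6355,.262,.02]])), r.get_state()['time_s'])
s=cv2.imread('pics/f3.png')[140:260,90:250]; cv2.imwrite('pics/f3c.png',cv2.resize(s,(800,600),interpolation=cv2.INTER_CUBIC))
"
```

```text
[0.63447515 0.25818073 0.1185    ]
[[130.7843281  197.23936304]
 [140.93013326 202.03720216]] 27.9833
```

View pics/f3c.png

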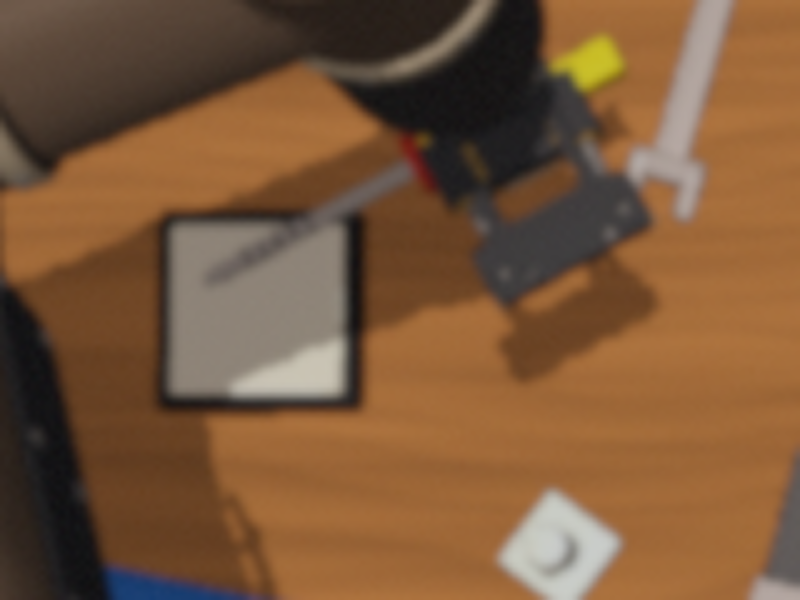

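Emit:
arm_command(
  plan=[
    {"dx":0,"dy":0,"dz":0,"wx":0,"wy":0,"wz":0},
    {"dx":0,"dy":0,"dz":0,"wx":0,"wy":0,"wz":0},
    {"dx":0,"dy":0,"dz":0,"wx":0,"wy":0,"wz":0},
    {"dx":0,"dy":0,"dz":0,"wx":0,"wy":0,"wz":0},
    {"dx":0,"dy":0,"dz":0,"wx":0,"wy":0,"wz":0},
    {"dx":0,"dy":0,"dz":0,"wx":0,"wy":0,"wz":0},
  ],
)

```text
time_s: 28.48
tcp_pos: [0.7145, 0.1233, 0.1141]
eef_rot: [-3.3, 88.7, 116.5]
contact_force: [-0.8, 0.8, -1.6]
gripper_width: 0.0175
```

```bash
python3 -c "
from fin import *
from shaft import shaft
p,q,s=tool(); print(p,s['qd'],s['gripper_width'],s['contact_force'])
im,d,M,W=snap('side','f4'); k,c,sd,F,o=shaft(W,M,p,q)
X=[o+F@[x,k[0]+k[2]*x,k[1]+k[3]*x] for x in (-.11,0)]; print(X,'elev',np.degrees(np.arcsin((X[1]-X[0])[2]/.11)))
print(r.close_job())"
```

```text
[0.71445539 0.12325    0.11409496] [-0.03727826 -0.2287671  -0.05571358 -0.06329672  0.10477242  0.02919999] 0.01752255277494348 [-0.81517542  0.76623836 -1.59898382]
[array([0.63376664, 0.26014041, 0.12080687]), array([0.68900617, 0.16500325, 0.11995852])] elev -0.4418864208173404
the job is handed in; nothing more can be done
None
```

I handed the job in at about 28.5 s of the 61 s allowed. All steps were done in the order asked; no verdict was reported.

- **Casting:** I lifted it out of the die by its boss and stood it in the blue tray. The wrist picture after release showed it upright, with the boss top at about 69 mm, and it still stood there in the later pictures.
- **First insertion:** My first try at the tube jammed about 25 mm in because joint 4 reached its limit, with only about 5 N at the wrist. The rod pivoted about 1 to 2° in the grip, and I drew it out again.
- **Second insertion:** I rolled the gripper 30° about the rod's axis and pushed the rod in again. The collar stopped at the mouth with about 5–6 N. The side picture showed it flush with the tube mouth and the tip out in the pocket. I held it there for about 1 s and drew it fully out.
- **Finish:** The rod is held, still and level within about 0.5°. By the side camera the tip is about 10 cm above the pad's face and 2–3 mm from its middle; the top picture agreed. The force reading shows only the rod's weight.
- **Weaker checks:** Single fits of the shaft scatter by about 0.5°, and the camera calibrations differed by 1–3 mm. I never commanded the arm near the jar, washer or wrench, and they looked unmoved in the last pictures.

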